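Stack the portion tin, lid it, and lift off the outer cover alone

ROBOT

A 6-joint arm with a two-finger parallel gripper is mounted at the origin on the work surface. World frame = base frame: x ahead of the robot, y to its left, z up, the work surface at z = 0. Lengths are in m, angles in rad, forces in N, time in s.
With the tool pointing down it reaches from about 0.25 to 0.725 m from the base axis. Payload 4 kg.
Tool frame: the origin (TCP) lies midway between the tips of the shut fingers; the grasp point (between the pads) lies 19 mm behind it; z points along the fingers, y is the direction in which the jaws open and shut (so a half turn about z gives the same grasp; the last joint's range is limited). The gripper opens to 85 mm and grips with 20 to 120 N. Pads are 22 mm wide; open, the fingers measure 114 mm over their backs; the gripper's body (76 mm by 85 mm) begins 54 mm behind the grasp point. The pads swing forward as they close: fully open they stand 13 mm farther back than shut.
Start: joints at [1.236, 0.241, 0.005, 1.335, 0, 1.571], TCP at [0.164, 0.472, 0.231] pointing down, gripper open.
Joint ranges: [-2.72, 2.72], [-1.05, 1.87], [-1.09, 1.28], [-1.99, 2.15], [-1.42, 1.44], [-3.14, 3.14]. Speed limits (rad/s): [2.79, 2.79, 3.14, 3.14, 3.14, 3.14].

INTERFACE

Orientations are given as [roll, pitch, yaw] about the fixed x, y, z axes, in that order (R = Rz(yaw) Ry(pitch) Rx(roll)).
In Python, from bench import r gives the robot as it stands.
- The arm moves only by the tool carry_out, never from a script. Its argument "moves" is text: rows parted by semicolons, each of 7 numbers parted by spaces: the shift along the tool's x, y, z in m, then the turn, a rotation vector about the tool's x, y, z in rad, then the closure, from 0 (fully open) to 1 (shut). In form: x y z wx wy wz fingers; .... A call has 1 to 5 rows; each row is the pose to reach, as a shift and turn from the pose commanded when the call began, along the tool's axes at that moment; what a row does not reach only later rows make up. A row lasts 1/10 s, in which the tool goes at most 50 mm and 8.59 degrees, less where a joint would pass 70% of its speed; a pose out of reach is approached as far as the arm can. A call with a gripper value outside its range is refused whole. The fingers move at their own pace and stop on an object; "squeeze" is the grip in N (left out, the last holds). Time passes only in rows, so rows that repeat a pose let the fingers close. It gives the time, the measured TCP pose, the force and the opening at its end, in the units of the state.
- r.sense(): the state, without advancing time (a new reading comes with each control period).
- r.read_camera(name): name is "scene" or "top" or "wrist"; returns the picture (384x512x3 uint8, blue, green, red); there is no depth.
- r.get_calibration(name): a dict with "fovy" (degrees; the focal length in pixels is half the picture's height over the tangent of half this angle, whatever the lens; pixels are square), "cx", "cy" (the principal point, pixels), "world_to_cam" (4x4, takes a point from world to camera coordinates); the wrist camera has in their place "mount" (4x4, takes a point from camera to tool coordinates, whose origin is the TCP and whose axes are the flange's). Camera axes: x right, y down, z forward; pixel columns grow to the right and rows downward; lengths in m; the calibration is good to about 2 mm. A picture is of the moment at which its call begins: read the wrist's pose just before it. get_calibration takes no time and is no camera call.
- r.hand_in(): hands the job in, once; it reports no verdict.
The state is a dict: "time_s": time; "joints": joint angles; "qd": joint speeds; "tau": joint torques, N m; "ee_pos": TCP position; "eef_rot": TCP orientation; "contact_force": force on the tool from outside, world axes, zero at the start; "wrist_torque": the same for the moment, N m; "opening": finger opening in m.
Only numpy, scipy, OpenCV 4.12 (cv2) and the standard library are available. Lean on these libraries where they do the work, as an engineer would, in place of code of your own. Each camera call takes 0.05 s, during which the arm holds its last target.

TASK

Build up the formula portion tin: stack the blue tray squarely on the steel base tray and the yellow tray squarely on the blue one, then lower the nested lids together (the cream inner lid with the green outer cover still on it) onto the yellow tray so that the inner lid sits fully home, and let go. Then lift off the green outer cover alone, leaving the inner lid seated and the pile square, and finish while still holding the cover, level and well above the top of the red knob. Leave the other things on the counter alone and the base tray where it stands.

Things in the scene. Friction and masses are not known exactly. Their poses are not given: they have to be found in the camera images.
- base_tray: Steel, weighted (about 0.8 kg) rectangular open tray, 100 long (its x) by 64 wide (its y) by 26 high, walls and floor 4 thick, flat underside, no interlock; origin at the centre of its underside, z up. It stands loose on the counter; the pile is built on it.
- blue_tray: Blue plastic, about 0.11 kg, rectangular open tray, 100 long (its x) by 64 wide (its y) by 26 high, walls and floor 4 thick, flat underside, no interlock; origin at the centre of its underside, z up. Loose on the counter; can be gripped across its 64 mm width.
- yellow_tray: Yellow plastic, about 0.11 kg, rectangular open tray, 100 long (its x) by 64 wide (its y) by 26 high, walls and floor 4 thick, flat underside, no interlock; origin at the centre of its underside, z up. Loose on the counter; can be gripped across its 64 mm width.
- inner_lid: Cream inner lid, 0.14 kg. Origin: centre of underside, z up, x along its length. Plug 82 (x) by 46 (y), 6 high, drops into a tray's opening (92 by 56: 5 play each side); flange 104 by 68 from z=6 to 11 rests on the tray's rim; red knob in the middle. Fully home, its origin is 20 above the tray's origin. Starts on the counter under the outer cover.
- knob_top (a point): Centre of the top of the inner lid's red square knob, 14 by 14 (faces square to the lid's x and y), z=11 to 68 of the inner lid. It passes up through the cover's collar and stands 26 proud of it. Lifted by the knob, the inner lid carries the outer cover along.
- outer_cover: Green outer cover, 0.10 kg, nested loosely over the inner lid, held by its weight only; lifts straight off over the knob. Origin: centre of the skirt's lower edge, z up, x along its length. Plate 113 (x) by 77 (y), top face at z=7; skirt 2 thick, 4 deep, round the inner lid's flange (2.5 play). Nested, its origin is 7 above the inner lid's origin.
- collar_top (a point): Centre of the upper edge of the outer cover's square collar (its grip): outside 32 by 32, faces square to the cover's x and y, hole 22 by 22 for the knob, from z=7 up to z=35 of the cover.
- canister: Bystander: closed cream and blue formula canister with a yellow lid, 104 diameter, 128 high; origin at the centre of its underside.
- bottle: Bystander: glass feeding bottle, 58 diameter, 144 high; origin at the centre of its underside.
- scoop: Bystander: orange measuring scoop, cup 38 diameter and 28 high with a handle 75 long towards its -x; origin under the cup.
- pacifier: Bystander: turquoise hard pacifier, shield 40 diameter, 42 high; origin at its underside.
- mug: Bystander: blue ceramic mug, 76 diameter, 85 high; origin at the centre of its underside.

How it is judged:
On the way, in this order (a step that is already met when the one before it is completed fails the run):
1. the blue tray stands squarely on the steel base tray, released (x of blue_tray in the frame of base_tray between -0.007 and 0.007 m and y of blue_tray in the frame of base_tray between -0.007 and 0.007 m and z of blue_tray in the frame of base_tray between 0.023 and 0.029 m and angle between the x axis of blue_tray and the x axis of base_tray, either way round below 0.12 rad and angle between blue_tray's own z axis and vertical below 0.06 rad and contact force between the fingers and blue_tray below 0.05 N), for 0.2 s.
2. the yellow tray stands squarely on the blue tray, released (x of blue_tray in the frame of base_tray between -0.007 and 0.007 m and y of blue_tray in the frame of base_tray between -0.007 and 0.007 m and z of blue_tray in the frame of base_tray between 0.023 and 0.029 m and angle between the x axis of blue_tray and the x axis of base_tray, either way round below 0.12 rad and angle between each of blue_tray, yellow_tray's own z axis and vertical below 0.06 rad and x of yellow_tray in the frame of blue_tray between -0.007 and 0.007 m and y of yellow_tray in the frame of blue_tray between -0.007 and 0.007 m and z of yellow_tray in the frame of blue_tray between 0.023 and 0.029 m and angle between the x axis of yellow_tray and the x axis of blue_tray, either way round below 0.12 rad and contact force between the fingers and yellow_tray below 0.05 N), for 0.2 s.
3. the inner lid is fully home on the yellow tray with the outer cover still nested on it, both released (x of blue_tray in the frame of base_tray between -0.007 and 0.007 m and y of blue_tray in the frame of base_tray between -0.007 and 0.007 m and z of blue_tray in the frame of base_tray between 0.023 and 0.029 m and angle between the x axis of blue_tray and the x axis of base_tray, either way round below 0.12 rad and angle between each of blue_tray, yellow_tray, inner_lid's own z axis and vertical below 0.06 rad and x of yellow_tray in the frame of blue_tray between -0.007 and 0.007 m and y of yellow_tray in the frame of blue_tray between -0.007 and 0.007 m and z of yellow_tray in the frame of blue_tray between 0.023 and 0.029 m and angle between the x axis of yellow_tray and the x axis of blue_tray, either way round below 0.12 rad and horizontal distance between inner_lid and yellow_tray below 0.0095 m and z of inner_lid in the frame of yellow_tray between 0.017 and 0.024 m and distance between inner_lid and outer_cover below 0.012 m and contact force between the fingers and inner_lid below 0.05 N and contact force between the fingers and outer_cover below 0.05 N), for 0.2 s.
At the end, for the whole second after the job is handed in: Fingers hold the outer cover still, lower edge over 155 mm above the counter (knob top: 140), within 0.3 rad of level, off the inner lid. Inner lid home and level, within 9.5 mm of the yellow tray's centre. Blue on base, yellow on blue: each within 7 mm in x and y and 0.12 rad, at rest, not touched (all of step 2 and horizontal distance between inner_lid and yellow_tray below 0.0095 m and z of inner_lid in the frame of yellow_tray between 0.017 and 0.024 m and angle between each of inner_lid, base_tray's own z axis and vertical below 0.06 rad and height (world z) of outer_cover above 0.155 m and angle between outer_cover's own z axis and vertical below 0.3 rad and contact force between the fingers and outer_cover above 0.5 N and contact force between inner_lid and outer_cover below 0.05 N and linear speed of outer_cover below 0.03 m/s and linear speed of inner_lid below 0.02 m/s and contact force between the fingers and inner_lid below 0.05 N and contact force between the fingers and blue_tray below 0.05 N and contact force between the fingers and base_tray below 0.05 N); the arm keeps its last pose, push and grip.
It fails at once if the outer cover is parted from the inner lid while the inner lid is not fully home on the yellow tray, or the inner lid is unseated afterwards (distance between inner_lid and outer_cover above 0.02 m and not (horizontal distance between inner_lid and yellow_tray below 0.0095 m and z of inner_lid in the frame of yellow_tray between 0.017 and 0.024 m and angle between inner_lid's own z axis and vertical below 0.06 rad)).
It fails at once if the base tray is shifted by more than 40 mm (distance of base_tray from where it was at the start of the episode above 0.04 m).
It fails at once if a bystander is shifted by more than 40 mm or knocked over (distance of any of canister, bottle, scoop, pacifier, mug from where it was at the start of the episode above 0.04 m or angle between any of canister, bottle, scoop, pacifier, mug's own z axis and vertical above 0.5 rad).
It also fails if it takes over 72 s, if anything falls off the work surface, if the arm or the gripper's body presses on something with over 40 N, if the wrist force passes 120 N, or if a joint passes its speed limit or range.

## Working session

There is one attempt and no reset: what is moved stays moved. The work goes in short steps, Python scripts to look and compute and a tool call to move; the robot and the scene stay as the last step left them, time stands still between calls to the robot, and variables do not carry over. Pictures are saved under pics/ and viewed, and the job is handed in when it is done.

Besides the shell and the picture viewer there is one more tool, called after "Request:" as a command line: name --argument value ..., lists and objects as JSON in quotes. carry_out: Moves the arm, as the interface text tells. Its arguments: {"type":"object","properties":{"moves":{"type":"string"},"squeeze":{"type":"number"}},"required":["moves"]}

```bash
ls; mkdir -p pics; python3 - <<'E'
from bench import r
import cv2
s=r.sense(); print(s)
for n in ("scene","top","wrist"):
    cv2.imwrite(f"pics/{n}0.png",r.read_camera(n)); print(n,r.get_calibration(n))
E
```

```text
pics
{'time_s': 0.0, 'joints': array([1.23602095e+00, 2.41370371e-01, 3.71088058e-03, 1.33521423e+00,
       4.07918790e-06, 1.57077878e+00]), 'qd': array([ 0.00115799, -0.0005991 ,  0.00014526, -0.00023513, -0.00100624,
        0.00062446]), 'tau': array([ 1.01290198e-04, -3.72313535e+01,  2.52408725e+01,  1.69300823e-02,
        4.79121707e-05,  5.45788140e-06]), 'ee_pos': array([0.16406566, 0.47163395, 0.23042916]), 'eef_rot': array([-3.13951526e+00, -4.11563329e-06,  2.80683482e+00]), 'contact_force': array([-0.38714149,  0.41109923,  0.63278138]), 'wrist_torque': array([-0.02063217, -0.03342695,  0.01754294]), 'opening': 0.08546977065052558}
scene {'fovy': 47.49764272832698, 'cx': 258.20390113368916, 'cy': 190.67228326421767, 'world_to_cam': array([[-0.86805252,  0.49629881,  0.01312718,  0.47298975],
       [ 0.40730923,  0.72702544, -0.55275057, -0.21800346],
       [-0.28387325, -0.4744697 , -0.83324335,  1.47183612],
       [ 0.        ,  0.        ,  0.        ,  1.        ]])}
top {'fovy': 51.02511933250385, 'cx': 258.6338365790279, 'cy': 188.89401786336987, 'world_to_cam': array([[ 0.00654233, -0.99982767,  0.01737344,  0.00867917],
       [-0.98231467, -0.00967691, -0.18698731,  0.59182928],
       [ 0.18712321, -0.01584285, -0.98220869,  0.83168202],
       [ 0.        ,  0.        ,  0.        ,  1.        ]])}
wrist {'fovy': 68.55594105714025, 'cx': 257.50412445423837, 'cy': 194.16691254620724, 'mount': array([[-2.62674525e-04, -9.52076271e-01, -3.05860598e-01,
         7.78648682e-02],
       [ 9.99999957e-01, -2.10830994e-04, -2.02534513e-04,
         6.81481478e-04],
       [ 1.28343410e-04, -3.05860638e-01,  9.52076286e-01,
        -1.42778717e-01],
       [ 0.00000000e+00,  0.00000000e+00,  0.00000000e+00,
         1.00000000e+00]])}
```

View pics/top0.png

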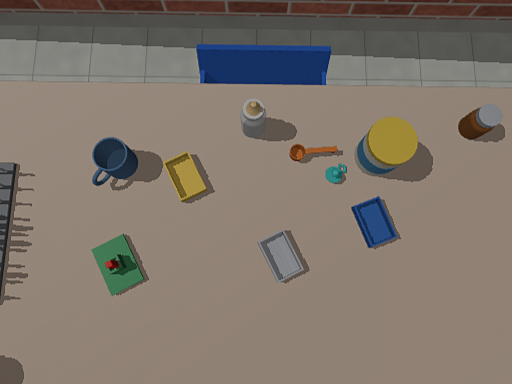

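View pics/scene0.png

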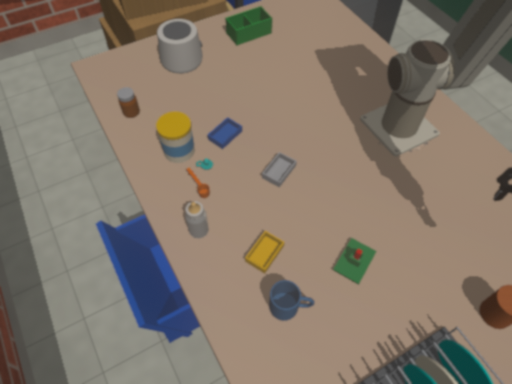

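View pics/wrist0.png

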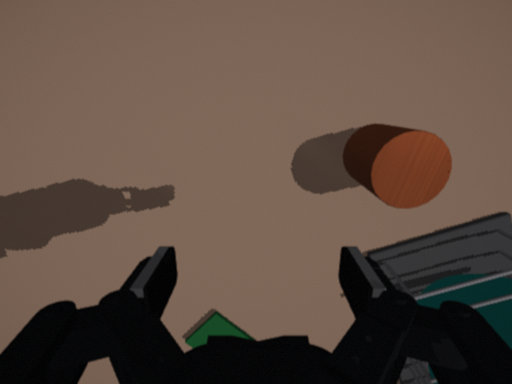

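The top view shows blue tray ~(375,222), base ~(281,256), yellow ~(185,177), lids ~(118,265) with the red knob at ~(112,265). The arm isn't blocking the view.

```bash
cat > h.py <<'E'
import numpy as np, cv2
from bench import r
from scipy.spatial.transform import Rotation as R
def cam(name,s=None):
    c=r.get_calibration(name); f=192/np.tan(np.radians(c["fovy"]/2))
    K=np.array([[f,0,c["cx"]],[0,f,c["cy"]],[0,0,1]])
    if name=="wrist":
        T=np.eye(4);T[:3,:3]=R.from_euler("xyz",s["eef_rot"]).as_matrix();T[:3,3]=s["ee_pos"]
        M=T@c["mount"]
    else: M=np.linalg.inv(c["world_to_cam"])
    return K,M
def ray(K,M,uv,z):
    uv=np.atleast_2d(uv).astype(float)
    d=np.c_[uv,np.ones(len(uv))]@np.linalg.inv(K).T@M[:3,:3].T
    o=M[:3,3]; t=(z-o[2])/d[:,2]
    return o+d*t[:,None]
def proj(K,M,P):
    W=np.linalg.inv(M);P=np.atleast_2d(P); p=(P@W[:3,:3].T+W[:3,3])@K.T
    return p[:,:2]/p[:,2:]
def rect(xy):
    (c,(w,h),a)=cv2.minAreaRect((xy*1000).astype(np.float32))
    if w<h: w,h,a=h,w,a+90
    a=(a+90)%180-90
    return np.round([c[0],c[1],w,h,a],1)
def mask(im,kind):
    hsv=cv2.cvtColor(im,cv2.COLOR_BGR2HSV); H,S,V=cv2.split(hsv)
    m={"blue":(H>105)&(H<125)&(S>120),"yellow":(H>20)&(H<34)&(S>150),"green":(H>45)&(H<85)&(S>90),
       "steel":(S<60)&(V>70),"red":((H<6)|(H>174))&(S>150)}[kind]
    return m.astype(np.uint8)*255
def blob(m,near=None,amin=30):
    cs,_=cv2.findContours(m,cv2.RETR_EXTERNAL,cv2.CHAIN_APPROX_NONE)
    cs=[c for c in cs if cv2.contourArea(c)>amin]
    if near is not None: return min(cs,key=lambda c:np.hypot(*(c[:,0].mean(0)-near)))[:,0]
    return max(cs,key=cv2.contourArea)[:,0]
E
python3 - <<'E'
from h import *
im=cv2.imread("pics/top0.png"); K,M=cam("top"); print("cam",M[:3,3])
for k,n,z in [("blue",(375,222),.026),("steel",(281,256),.026),("yellow",(185,177),.026),("green",(118,265),.014),("red",(112,265),.068)]:
    c=blob(mask(im,k),n,10); print(k,len(c),c.mean(0),rect(ray(K,M,c,z)[:,:2]))
out=[cv2.resize(im[y-40:y+40,x-45:x+45],None,fx=4,fy=4,interpolation=cv2.INTER_CUBIC) for x,y in [(375,222),(281,256),(185,177),(118,265)]]
cv2.imwrite("pics/crops.png",np.vstack([np.hstack(out[:2]),np.hstack(out[2:])])[:600])
E
```

```text
cam [0.42567879 0.02758096 0.92739909]
blue 133 [373.7518797  221.72932331] [ 525.3 -247.1   98.9   69.2   21.4]
steel 2083 [254.39366299 169.77100336] [ 636.1   14.3 1276.   902.9  -89.9]
yellow 125 [184.752 176.24 ] [625.6 182.4 103.2  62.5  27.5]
green 152 [117.44736842 264.39473684] [426.5 325.2 111.1  77.4  27.7]
red 31 [111.74193548 264.12903226] [426.8 319.8  27.2  12.3 -89.6]
```

View pics/crops.png

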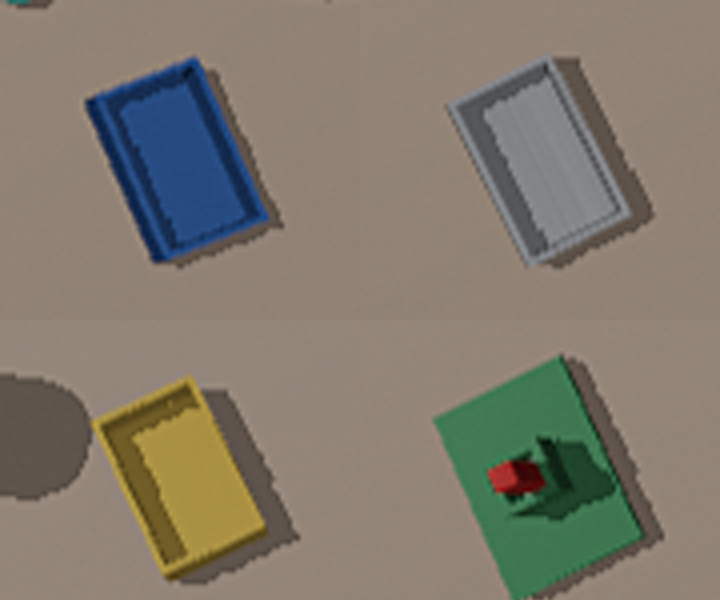

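```bash
cat >> h.py <<'E'
def go(p,yaw_deg):
    "shift and turn (tool axes) from measured pose to target, tool straight down"
    s=r.sense(); A=R.from_euler("xyz",s["eef_rot"]); B=R.from_euler("xyz",[np.pi,0,np.radians(yaw_deg)])
    d=A.inv().apply(np.array(p)-s["ee_pos"]); w=(A.inv()*B).as_rotvec()
    print("at",np.round(s["ee_pos"],4),np.round(np.degrees(s["eef_rot"]),2),"t",round(s["time_s"],2),"open",round(s["opening"],4))
    print("move",np.round(d,4),np.round(w,4))
E
python3 - <<'E'
from h import *
im=cv2.imread("pics/top0.png"); K,M=cam("top")
for n,uv,z in [("canister",(390,142),.128),("bottle tip",(253,108),.144),("mug",(114,158),.085),("pac",(334,174),.0),("scoop",(297,152),.028)]:
    print(n,np.round(ray(K,M,uv,z)[0],3))
q=np.array([[257.9,242.2],[283.6,230.5],[303.6,269],[278.6,282.2]])
P=ray(K,M,q,.026); print("base",rect(P[:,:2]))
S=np.array([[375-45+87/4,222-40+102/4],[375-45+195/4,222-40+58/4],[375-45+268/4,222-40+218/4],[375-45+158/4,222-40+262/4]])
print("blue",rect(ray(K,M,S,.026)[:,:2]))
go([.51,-.25,.19],22)
E
```

```text
canister [ 0.68  -0.258  0.128]
bottle tip [0.745 0.028 0.144]
mug [0.651 0.325 0.085]
pac [ 0.64  -0.166  0.   ]
scoop [ 0.685 -0.075  0.028]
base [447.8 -36.7  97.9  63.1  27.4]
blue [ 524.3 -248.4   97.8   68.    22. ]
at [0.1641 0.4718 0.2306] [-179.91    0.    160.82] t 0.15 open 0.0852
move [-0.5638 -0.568   0.0415] [-7.0000e-04  2.0000e-03  2.4228e+00]
```

Request:
carry_out --moves "-0.564 -0.568 0.02 0 0 2.423 0; -0.564 -0.568 0.02 0 0 2.423 0; -0.564 -0.568 0.02 0 0 2.423 0; -0.564 -0.568 0.02 0 0 2.423 0; -0.564 -0.568 0.02 0 0 2.423 0" --squeeze 30

```text
time_s: 0.65
ee_pos: [0.2725, 0.245, 0.2248]
eef_rot: [3.142, 0.0, 2.052]
contact_force: [0.9, 0.2, 0.2]
opening: 0.0853
```

```bash
python3 -c "
from h import *
go([.51,-.25,.19],22)"
```

```text
at [0.2725 0.245  0.2248] [1.8000e+02 1.0000e-02 1.1755e+02] t 0.65 open 0.0853
move [-0.5487 -0.0184  0.035 ] [2.0000e-04 1.0000e-04 1.6676e+00]
```

Request:
carry_out --moves "-0.549 -0.018 0.03 0 0 1.668 0; -0.549 -0.018 0.03 0 0 1.668 0; -0.549 -0.018 0.03 0 0 1.668 0; -0.549 -0.018 0.03 0 0 1.668 0; -0.549 -0.018 0.03 0 0 1.668 0"

```text
time_s: 1.15
ee_pos: [0.382, 0.0204, 0.2114]
eef_rot: [3.141, -0.0, 1.3]
contact_force: [0.8, 0.3, 0.2]
opening: 0.0853
```

```bash
python3 -c "
from h import *
go([.51,-.25,.16],22)"
```

```text
at [0.382  0.0204 0.2114] [ 1.7997e+02 -3.0000e-02  7.4510e+01] t 1.15 open 0.0853
move [-0.2264  0.1956  0.0514] [ 3.000e-04 -7.000e-04  9.164e-01]
```

Request:
carry_out --moves "-0.226 0.196 0.051 0 0 0.916 0; -0.226 0.196 0.051 0 0 0.916 0; -0.226 0.196 0.051 0 0 0.916 0; -0.226 0.196 0.051 0 0 0.916 0; -0.226 0.196 0.051 0 0 0.916 0"

```text
time_s: 1.65
ee_pos: [0.4892, -0.2015, 0.1688]
eef_rot: [-3.141, 0.0, 0.55]
contact_force: [0.5, 0.9, -0.3]
opening: 0.0853
```

```bash
python3 -c "
from h import *
go([.524,-.248,.15],22)"
```

```text
at [ 0.4892 -0.2015  0.1688] [-179.97    0.     31.51] t 1.65 open 0.0853
move [0.0053 0.0578 0.0187] [-5.00e-04  1.00e-04  1.66e-01]
```

Request:
carry_out --moves "0.005 0.058 0.019 0 0 0.166 0; 0.005 0.058 0.019 0 0 0.166 0; 0.005 0.058 0.019 0 0 0.166 0; 0.005 0.058 0.019 0 0 0.166 0"

```text
time_s: 2.05
ee_pos: [0.523, -0.245, 0.1502]
eef_rot: [-3.14, 0.001, 0.392]
contact_force: [-0.4, 0.3, 0.7]
opening: 0.0852
```

```bash
cat >> h.py <<'E'
def shot(n,name="wrist"):
    s=r.sense(); im=r.read_camera(name); cv2.imwrite(f"pics/{n}.png",im); return im,*cam(name,s)
E
python3 -c "
from h import *
go([.524,-.248,.15],22)
im,K,M=shot('w1')
c=blob(mask(im,'blue'),(256,192),500)
print(rect(ray(K,M,c,.026)[:,:2]))"
```

```text
at [ 0.523  -0.245   0.1502] [-1.799e+02  6.000e-02  2.247e+01] t 2.05 open 0.0852
move [-0.0002  0.0031  0.0001] [-0.0017  0.0011  0.0082]
[ 529.7 -250.1  100.8   63.3   21.5]
```

View pics/w1.png

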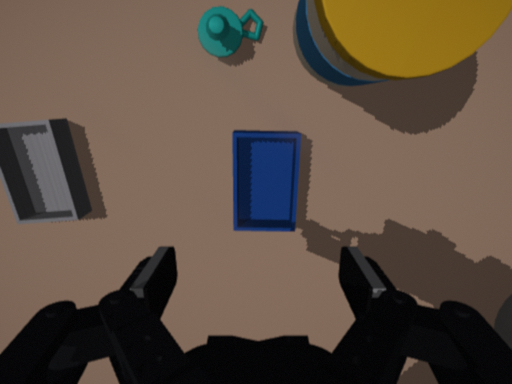

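```bash
python3 -c "
from h import *
go([.5295,-.250,.05],21.5)
go([.5295,-.250,.001],21.5)"
```

```text
at [ 0.5232 -0.2447  0.1508] [-1.7995e+02  2.0000e-02  2.2500e+01] t 2.1 open 0.0856
move [0.0039 0.0074 0.1008] [-0.0008  0.0003  0.0175]
at [ 0.5232 -0.2447  0.1508] [-1.7995e+02  2.0000e-02  2.2500e+01] t 2.1 open 0.0856
move [0.0039 0.0075 0.1498] [-0.0008  0.0003  0.0175]
```

Request:
carry_out --moves "0.004 0.007 0.04 0 0 0.0175 0; 0.004 0.007 0.08 0 0 0.0175 0; 0.004 0.007 0.115 0 0 0.0175 0; 0.004 0.007 0.115 0 0 0.0175 0; 0.004 0.007 0.115 0 0 0.0175 0"

```text
time_s: 2.6
ee_pos: [0.5301, -0.2498, 0.0367]
eef_rot: [-3.141, 0.0, 0.375]
contact_force: [1.0, -0.1, 0.3]
opening: 0.0855
```

```bash
python3 -c "
from h import *
go([.5295,-.250,.001],21.5)"
```

```text
at [ 0.5301 -0.2498  0.0367] [-179.99    0.     21.5 ] t 2.6 open 0.0855
move [-0.0006 -0.      0.0357] [-0.0002  0.     -0.0001]
```

Request:
carry_out --moves "-0.0006 0 0.02 0 0 0 0; -0.0006 0 0.035 0 0 0 0; -0.0006 0 0.035 0 0 0 0; -0.0006 0 0.035 0 0 0 0.3; -0.0006 0 0.035 0 0 0 0.5"

```text
time_s: 3.1
ee_pos: [0.5314, -0.2517, 0.0032]
eef_rot: [3.139, -0.003, 0.374]
contact_force: [1.7, 0.7, 0.4]
opening: 0.0632
```

Request:
carry_out --moves "0 0 0 0 0 0 1; 0 0 0 0 0 0 1; 0 0 0 0 0 0 1"

```text
time_s: 3.4
ee_pos: [0.5314, -0.2517, 0.0032]
eef_rot: [3.139, -0.003, 0.374]
contact_force: [-1.5, 1.5, 6.5]
opening: 0.0633
```

```bash
python3 -c "
from h import *
go([.53,-.25,.11],21.5)"
```

```text
at [ 0.5314 -0.2517  0.0032] [179.84  -0.2   21.41] t 3.4 open 0.0633
move [-0.0003 -0.0018 -0.1068] [ 0.0028 -0.0035 -0.0017]
```

Request:
carry_out --moves "0 0 -0.03 0 0 0 1; 0 0 -0.07 0 0 0 1; 0 0 -0.11 0 0 0 1; 0 0 -0.14 0 0 0 1;0 0 -0.14 0 0 0 1"

```text
time_s: 3.9
ee_pos: [0.5331, -0.2529, 0.1472]
eef_rot: [3.133, -0.008, 0.373]
contact_force: [0.5, -0.5, 0.0]
opening: 0.0635
```

```bash
python3 -c "
from h import *
go([.368,-.078,.15],27)"
```

```text
at [ 0.5331 -0.2529  0.1472] [179.49  -0.47  21.39] t 3.9 open 0.0635
move [-0.09   -0.223  -0.0056] [ 0.0093 -0.0078 -0.098 ]
```

Request:
carry_out --moves "-0.09 -0.223 -0.005 0.009 -0.008 -0.098 1; -0.09 -0.223 -0.005 0.009 -0.008 -0.098 1; -0.09 -0.223 -0.005 0.009 -0.008 -0.098 1; -0.09 -0.223 -0.005 0.009 -0.008 -0.098 1; -0.09 -0.223 -0.005 0.009 -0.008 -0.098 1"

```text
time_s: 4.4
ee_pos: [0.3617, -0.0748, 0.1449]
eef_rot: [-3.131, 0.009, 0.471]
contact_force: [0.5, 1.1, -1.2]
opening: 0.063
```

Request:
carry_out --moves "0 0 0 0 0 0 1; 0 0 0 0 0 0 1"

```text
time_s: 4.6
ee_pos: [0.3644, -0.076, 0.1457]
eef_rot: [-3.133, 0.007, 0.473]
contact_force: [0.2, 0.0, -1.2]
opening: 0.0632
```

```bash
python3 -c "
from h import *
im,K,M=shot('w2')
go([.368,-.078,.15],27)
"
```

```text
at [ 0.3654 -0.0766  0.1458] [-179.56    0.35   27.03] t 4.65 open 0.0634
move [ 0.0017  0.0024 -0.0042] [-0.0078  0.006   0.0005]
```

View pics/w2.png

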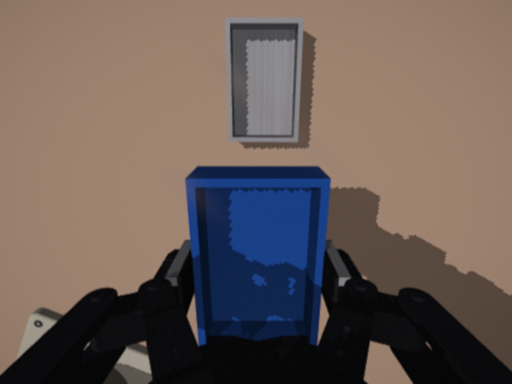

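```bash
python3 -c "
from h import *
im=cv2.imread('pics/w2.png')
hsv=cv2.cvtColor(im,cv2.COLOR_BGR2HSV)
sub=np.zeros((384,512),np.uint8); sub[5:155,200:330]=(hsv[5:155,200:330,1]<60)*255
c=blob(sub,(265,80),500); print(c.min(0),c.max(0))
s=r.sense(); K,M=cam('wrist',s)
print(rect(ray(K,M,c,.026)[:,:2]))
q=cv2.approxPolyDP(c,8,True)[:,0];print(q)
print(im[140:165,250].tolist()); print(im[160:195:1,256].tolist())
a=cv2.resize(im[160:200,180:340],None,fx=5,fy=5,interpolation=cv2.INTER_NEAREST)
b=cv2.resize(cv2.cvtColor(sub,cv2.COLOR_GRAY2BGR)[0:160,180:340],None,fx=2,fy=2)
cv2.imwrite('pics/c2.png',np.vstack([a,cv2.copyMakeBorder(b,0,0,0,480,cv2.BORDER_CONSTANT)]))
"
```

```text
[224  17] [303 142]
[451.9 -37.  100.8  65.4  27. ]
[[225  17]
 [228 141]
 [297 142]
 [303  17]]
[[135, 132, 133], [119, 118, 122], [84, 91, 101], [64, 75, 91], [64, 73, 90], [63, 74, 90], [66, 78, 95], [84, 98, 119], [103, 121, 146], [113, 132, 159], [114, 133, 160], [114, 134, 160], [115, 134, 160], [114, 133, 160], [114, 133, 160], [114, 133, 160], [115, 134, 161], [113, 132, 159], [115, 134, 161], [114, 133, 160], [114, 133, 160], [114, 133, 160], [115, 133, 161], [114, 133, 160], [113, 131, 158]]
[[114, 134, 160], [113, 132, 159], [114, 133, 160], [115, 134, 161], [114, 132, 158], [104, 114, 135], [84, 73, 77], [70, 38, 27], [66, 29, 10], [66, 30, 12], [67, 31, 14], [66, 31, 12], [66, 29, 12], [66, 31, 13], [66, 30, 13], [64, 28, 10], [61, 27, 11], [68, 32, 13], [96, 44, 16], [129, 61, 25], [135, 63, 26], [133, 62, 25], [134, 64, 26], [134, 63, 26], [135, 63, 26], [132, 61, 24], [127, 59, 24], [106, 49, 20], [83, 38, 14], [98, 46, 18], [125, 59, 24], [133, 63, 25], [133, 63, 24], [135, 64, 26], [133, 63, 25]]
```

View pics/c2.png

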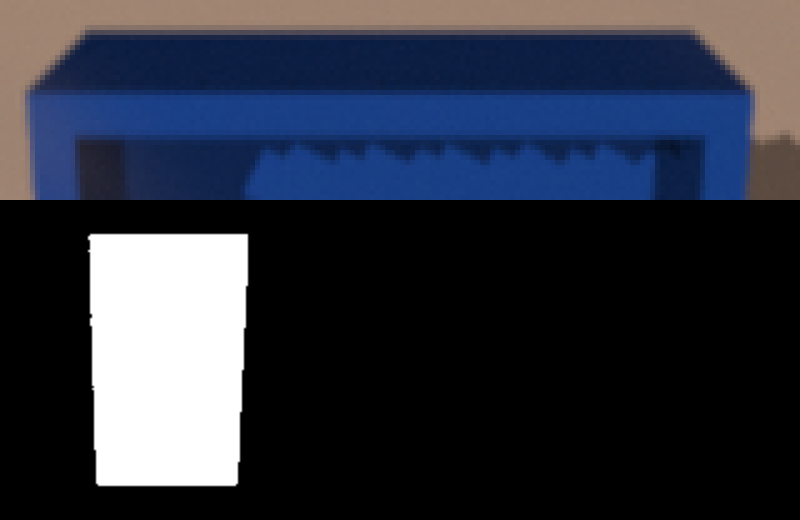

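```bash
python3 -c "
from h import *
c=r.get_calibration('wrist'); K,_=cam('wrist',r.sense()); M=c['mount']
P=ray(K,M,[[185.6,178.3],[330.4,178.3]],-.0228); print(P)
# far bottom edge
P=ray(K,M,[[197.3,166.3],[318.7,166.3]],.0032); print(P)
"
```

```text
[[ 0.0481829  -0.03163    -0.0228    ]
 [ 0.04817603  0.03202737 -0.0228    ]]
[[ 0.04790691 -0.03180711  0.0032    ]
 [ 0.04789825  0.03226194  0.0032    ]]
```

```bash
python3 -c "
from h import *
go([.4536,-.0361,.085],27.0)"
```

```text
at [ 0.3654 -0.0766  0.1458] [-179.56    0.35   27.03] t 4.65 open 0.0634
move [0.0973 0.0045 0.0602] [-0.0078  0.006   0.0005]
```

Request:
carry_out --moves "0.04 0.002 0.01 -0.008 0.006 0 1; 0.08 0.004 0.03 -0.008 0.006 0 1; 0.097 0.0045 0.06 -0.008 0.006 0 1; 0.097 0.0045 0.06 -0.008 0.006 0 1; 0.097 0.0045 0.06 -0.008 0.006 0 1"

```text
time_s: 5.15
ee_pos: [0.4521, -0.0366, 0.0837]
eef_rot: [-3.139, 0.004, 0.471]
contact_force: [-0.5, -0.1, -1.7]
opening: 0.0632
```

```bash
python3 -c "
from h import *
go([.4536,-.0361,.031],27.0)"
```

```text
at [ 0.4521 -0.0366  0.0837] [-179.85    0.25   26.96] t 5.15 open 0.0632
move [0.0018 0.0004 0.0527] [-0.0027  0.0044 -0.0006]
```

Request:
carry_out --moves "0.0015 0.0004 0.02 -0.003 0.004 0 1; 0.0015 0.0004 0.04 -0.003 0.004 0 1; 0.0015 0.0004 0.049 -0.003 0.004 0 1; 0.0015 0.0004 0.049 -0.003 0.004 0 1"

```text
time_s: 5.55
ee_pos: [0.4529, -0.0363, 0.0356]
eef_rot: [3.141, -0.001, 0.47]
contact_force: [0.8, -0.1, -0.9]
opening: 0.0629
```

```bash
python3 -c "
from h import *
go([.4536,-.0361,.029],27.0)"
```

```text
at [ 0.4529 -0.0363  0.0356] [ 1.7994e+02 -7.0000e-02  2.6930e+01] t 5.55 open 0.0629
move [0.0007 0.0001 0.0066] [ 0.001  -0.0012 -0.0012]
```

Request:
carry_out --moves "0.0007 0 0.003 0.001 -0.001 0 1; 0.0007 0 0.006 0.001 -0.001 0 1; 0.0007 0 0.0065 0.001 -0.001 0 1; 0.0007 0 0.0065 0.001 -0.001 0 1"

```text
time_s: 5.95
ee_pos: [0.4546, -0.0354, 0.0295]
eef_rot: [3.141, -0.002, 0.471]
contact_force: [0.4, -0.1, -1.9]
opening: 0.0632
```

Request:
carry_out --moves "0 0 0 0 0 0 0.2; 0 0 0 0 0 0 0; 0 0 0 0 0 0 0; 0 0 0 0 0 0 0; 0 0 -0.02 0 0 0 0"

```text
time_s: 6.45
ee_pos: [0.452, -0.0352, 0.0474]
eef_rot: [-3.139, 0.003, 0.471]
contact_force: [-0.6, 0.4, -0.1]
opening: 0.0856
```

Request:
carry_out --moves "0 0 -0.05 0 0 0 0; 0 0 -0.095 0 0 0 0; 0 0 -0.095 0 0 0 0;0 0 -0.095 0 0 0 0"

```text
time_s: 6.85
ee_pos: [0.4552, -0.0355, 0.1455]
eef_rot: [3.139, -0.004, 0.471]
contact_force: [-0.1, -0.7, -0.7]
opening: 0.0855
```

```bash
python3 -c "
from h import *
im,K,M=shot('w3')
c=blob(mask(im,'blue'),(256,192),500)
print(rect(ray(K,M,c,.052)[:,:2]))
go([.60,.17,.15],27)
"
```

```text
[454.5 -35.5 101.5  63.5  27. ]
at [ 0.4539 -0.0353  0.144 ] [ 1.7996e+02 -9.0000e-02  2.7010e+01] t 6.9 open 0.0855
move [ 0.2234 -0.1166 -0.0057] [ 0.0007 -0.0015  0.0001]
```

View pics/w3.png

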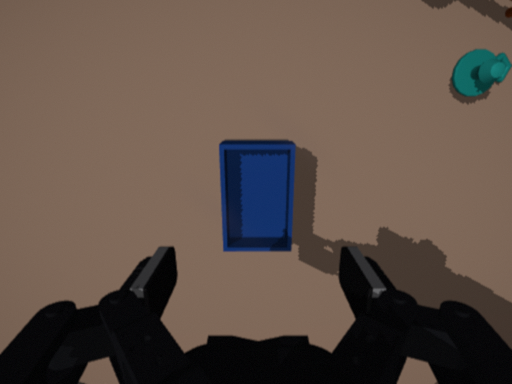

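```bash
python3 -c "
from h import *
im=cv2.imread('pics/w3.png')
a=cv2.resize(im[130:160,210:310],None,fx=7,fy=7,interpolation=cv2.INTER_NEAREST)
im2,_,_=shot('s3','scene'); K,M=cam('scene'); u,v=proj(K,M,[.453,-.036,.03])[0].astype(int)
b=cv2.resize(im2[v-22:v+23,u-50:u+50],None,fx=7,fy=7,interpolation=cv2.INTER_CUBIC)
cv2.imwrite('pics/c3.png',np.vstack([a,b]))
"
```

```text
(no output)
```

View pics/c3.png

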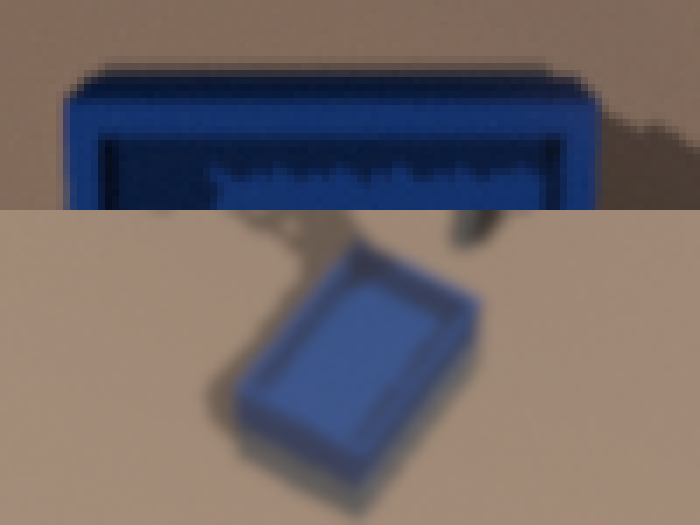

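```bash
python3 -c "
from h import *
im=cv2.imread('pics/w3.png')
print(im[134:150,256].tolist())
s=r.sense(); K,M=cam('wrist',s)
c=np.array([.4545,-.0355]);u=np.array([np.cos(np.radians(27)),np.sin(np.radians(27))])
e=c+u*.05
for z in (.052,.026): print(z,proj(K,M,[*e,z]))
for d in (0,.003,.006): print(d,proj(K,M,[*(e-u*d),0]),proj(K,M,[*(e-u*d),0.026]))
"
```

```text
[[90, 105, 129], [91, 108, 131], [91, 106, 129], [91, 107, 130], [85, 99, 120], [69, 76, 90], [55, 48, 50], [50, 27, 17], [51, 23, 7], [61, 29, 11], [84, 38, 14], [104, 48, 18], [110, 50, 19], [108, 50, 20], [103, 48, 18], [85, 38, 15]]
0.052 [[258.56951644 139.68538055]]
0.026 [[258.49487693 136.14997859]]
0 [[258.43338384 133.23727491]] [[258.49487693 136.14997859]]
0.003 [[258.43090112 136.28988208]] [[258.49193453 139.48586244]]
0.006 [[258.4284346  139.32255909]] [[258.48901318 142.79787843]]
```

Request:
carry_out --moves "0.223 -0.117 -0.005 0 -0.001 0 0; 0.223 -0.117 -0.005 0 -0.001 0 0; 0.223 -0.117 -0.005 0 -0.001 0 0; 0.223 -0.117 -0.005 0 -0.001 0 0; 0.223 -0.117 -0.005 0 -0.001 0 0"

```text
time_s: 7.45
ee_pos: [0.5983, 0.17, 0.1468]
eef_rot: [-3.142, 0.004, 0.471]
contact_force: [0.7, -0.7, -0.1]
opening: 0.0857
```

```bash
python3 -c "
from h import *
go([.62,.18,.15],27)"
```

```text
at [0.5983 0.17   0.1468] [-180.      0.22   27.01] t 7.45 open 0.0857
move [ 0.0239  0.0009 -0.0032] [-0.      0.0038  0.0001]
```

Request:
carry_out --moves "0.024 0.001 -0.003 0 0 0 0; 0.024 0.001 -0.003 0 0 0 0; 0.024 0.001 -0.003 0 0 0 0;0.024 0.001 -0.003 0 0 0 0"

```text
time_s: 7.85
ee_pos: [0.6189, 0.1775, 0.1509]
eef_rot: [3.142, 0.003, 0.47]
contact_force: [0.0, 0.5, 0.3]
opening: 0.0858
```

```bash
python3 -c "
from h import *
im,K,M=shot('w4')
c=blob(mask(im,'yellow'),(256,192),500)
print(rect(ray(K,M,c,.026)[:,:2]), c.min(0),c.max(0))
go([.62,.18,.15],27)
"
```

```text
[634.2 177.7  78.1  47.5  26.6] [240 133] [290 211]
at [0.6192 0.1774 0.1515] [1.7999e+02 1.2000e-01 2.6940e+01] t 7.9 open 0.0855
move [ 0.0019 -0.002   0.0015] [ 0.0002  0.0021 -0.0011]
```

View pics/w4.png

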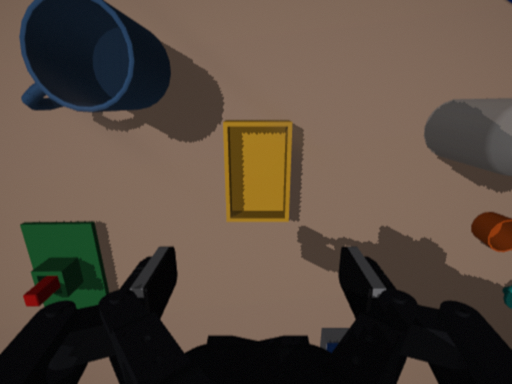

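```bash
sed -i 's/(H>20)&(H<34)&(S>150)/(H>17)\&(H<34)\&(S>140)/' h.py; python3 -c "
from h import *
im=cv2.imread('pics/w4.png'); K,M=cam('wrist',r.sense())
m=cv2.morphologyEx(mask(im,'yellow'),cv2.MORPH_CLOSE,np.ones((3,3)))
c=blob(m,(256,170),500)
print(rect(ray(K,M,c,.026)[:,:2]), c.min(0),c.max(0))
"
```

```text
[631.2 183.8 100.2  64.7  26.9] [223 121] [292 221]
```

```bash
python3 -c "
from h import *
go([.631,.184,.037],26.9)"
```

```text
at [0.6192 0.1774 0.1515] [1.7999e+02 1.2000e-01 2.6940e+01] t 7.9 open 0.0855
move [ 0.0137 -0.0006  0.1145] [0.0002 0.0021 0.0007]
```

Request:
carry_out --moves "0.0135 -0.0006 0.04 0 0.002 0 0; 0.0135 -0.0006 0.08 0 0.002 0 0; 0.0135 -0.0006 0.115 0 0.002 0 0; 0.0135 -0.0006 0.115 0 0.002 0 0; 0.0135 -0.0006 0.115 0 0.002 0 0"

```text
time_s: 8.4
ee_pos: [0.6316, 0.1843, 0.0377]
eef_rot: [3.141, -0.001, 0.47]
contact_force: [-0.6, -0.2, 1.2]
opening: 0.0852
```

```bash
python3 -c "
from h import *
go([.631,.184,.002],26.9)"
```

```text
at [0.6316 0.1843 0.0377] [ 1.7998e+02 -5.0000e-02  2.6950e+01] t 8.4 open 0.0852
move [-0.0007 -0.      0.0357] [ 0.0003 -0.001   0.0008]
```

Request:
carry_out --moves "-0.0007 0 0.02 0 0 0 0; -0.0007 0 0.035 0 0 0 0; -0.0007 0 0.035 0 0 0 0; -0.0007 0 0.035 0 0 0 0.3; -0.0007 0 0.035 0 0 0 0.5"

```text
time_s: 8.9
ee_pos: [0.633, 0.1851, 0.0042]
eef_rot: [3.14, -0.005, 0.471]
contact_force: [1.3, 0.0, -1.1]
opening: 0.0632
```

Request:
carry_out --moves "0 0 0 0 0 0 1; 0 0 0 0 0 0 1; 0 0 0 0 0 0 1"

```text
time_s: 9.2
ee_pos: [0.6329, 0.1852, 0.004]
eef_rot: [3.14, -0.005, 0.471]
contact_force: [-0.8, -0.0, 5.7]
opening: 0.0634
```

Request:
carry_out --moves "0 0 -0.03 0 0 0 1; 0 0 -0.07 0 0 0 1; 0 0 -0.11 0 0 0 1; 0 0 -0.14 0 0 0 1;0 0 -0.14 0 0 0 1"

```text
time_s: 9.7
ee_pos: [0.6346, 0.1859, 0.1484]
eef_rot: [3.139, -0.013, 0.471]
contact_force: [0.7, 0.2, -1.4]
opening: 0.0634
```

```bash
python3 -c "
from h import *
go([.368,-.078,.15],27)"
```

```text
at [0.6346 0.1859 0.1484] [179.86  -0.73  27.01] t 9.7 open 0.0634
move [-0.3573  0.114  -0.0059] [ 0.0025 -0.0128  0.0002]
```

Request:
carry_out --moves "-0.357 0.114 -0.006 0 -0.006 0 1; -0.357 0.114 -0.006 0 -0.006 0 1; -0.357 0.114 -0.006 0 -0.006 0 1; -0.357 0.114 -0.006 0 -0.006 0 1; -0.357 0.114 -0.006 0 -0.006 0 1"

```text
time_s: 10.2
ee_pos: [0.4512, 0.0079, 0.1444]
eef_rot: [-3.141, 0.006, 0.472]
contact_force: [1.5, 0.0, -1.1]
opening: 0.0633
```

```bash
python3 -c "
from h import *
go([.368,-.078,.15],27)"
```

```text
at [0.4512 0.0079 0.1444] [-179.99    0.33   27.03] t 10.2 open 0.0633
move [-0.1132  0.0387 -0.005 ] [-0.0002  0.0057  0.0006]
```

Request:
carry_out --moves "-0.113 0.039 -0.005 0 0 0 1; -0.113 0.039 -0.005 0 0 0 1; -0.113 0.039 -0.005 0 0 0 1; -0.113 0.039 -0.005 0 0 0 1; -0.113 0.039 -0.005 0 0 0 1"

```text
time_s: 10.7
ee_pos: [0.3707, -0.0771, 0.1508]
eef_rot: [3.141, 0.003, 0.47]
contact_force: [0.8, -1.0, -1.0]
opening: 0.0631
```

```bash
python3 -c "
from h import *
im,K,M=shot('w5')
c=blob(mask(im,'blue'),(256,80),500)
print(rect(ray(K,M,c,.052)[:,:2]), c.min(0),c.max(0), cv2.approxPolyDP(c,8,True)[:,0].tolist())
for y in range(150,200,1): print(y,im[y,256].tolist(),end=' ')
go([.368,-.078,.15],27)
"
```

```text
[452.7 -36.4  99.3  63.5  27. ] [217  16] [300 149] [[217, 16], [222, 148], [295, 148], [300, 16]]
150 [65, 62, 74] 151 [54, 65, 80] 152 [56, 66, 81] 153 [56, 66, 80] 154 [55, 64, 79] 155 [55, 65, 80] 156 [55, 64, 79] 157 [56, 65, 79] 158 [61, 72, 88] 159 [77, 91, 110] 160 [94, 110, 133] 161 [100, 117, 142] 162 [101, 118, 143] 163 [100, 118, 142] 164 [100, 116, 142] 165 [99, 117, 141] 166 [84, 107, 131] 167 [51, 84, 109] 168 [21, 66, 89] 169 [14, 62, 86] 170 [16, 63, 87] 171 [16, 63, 87] 172 [16, 63, 87] 173 [17, 64, 87] 174 [14, 61, 85] 175 [16, 62, 86] 176 [16, 63, 86] 177 [17, 63, 87] 178 [18, 73, 101] 179 [27, 101, 139] 180 [33, 126, 169] 181 [34, 132, 176] 182 [33, 130, 174] 183 [34, 130, 175] 184 [35, 131, 175] 185 [34, 132, 176] 186 [31, 127, 170] 187 [30, 115, 156] 188 [24, 92, 125] 189 [25, 97, 132] 190 [31, 121, 163] 191 [35, 131, 175] 192 [34, 132, 175] 193 [34, 130, 174] 194 [34, 130, 174] 195 [34, 131, 174] 196 [34, 130, 174] 197 [34, 131, 175] 198 [34, 130, 174] 199 [35, 131, 175] at [ 0.3712 -0.0768  0.1509] [179.99   0.19  27.01] t 10.75 open 0.0635
move [-0.0034 -0.0004  0.0009] [0.0003 0.0033 0.0001]
```

View pics/w5.png

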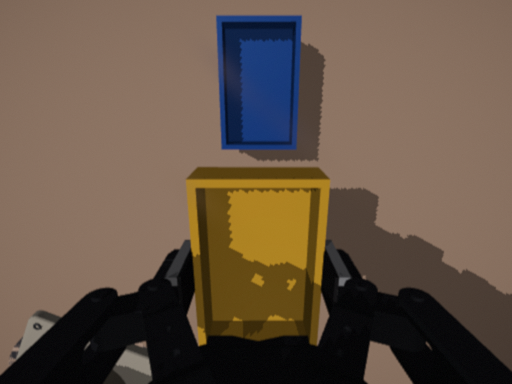

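```bash
python3 -c "
from h import *
c=r.get_calibration('wrist'); K,_=cam('wrist',r.sense()); M=c['mount']
P=ray(K,M,[[187,178.7],[329,178.7]],-.022); print(P)
go([.455,-.0353,.11],27.0)"
```

```text
[[ 0.04779138 -0.03123349 -0.022     ]
 [ 0.04778491  0.0316358  -0.022     ]]
at [ 0.3712 -0.0768  0.1509] [179.99   0.19  27.01] t 10.75 open 0.0635
move [0.0936 0.0011 0.0406] [0.0003 0.0033 0.0001]
```

Request:
carry_out --moves "0.045 0.0005 0.005 0 0.003 0 1; 0.085 0.001 0.02 0 0.003 0 1; 0.0945 0.001 0.04 0 0.003 0 1; 0.0945 0.001 0.05 0 0.003 0 1; 0.0945 0.001 0.05 0 0.003 0 1"

```text
time_s: 11.25
ee_pos: [0.4534, -0.0342, 0.0986]
eef_rot: [-3.139, 0.006, 0.473]
contact_force: [-1.1, -0.7, -1.5]
opening: 0.063
```

```bash
python3 -c "
from h import *
go([.4558,-.0349,.060],27.0)"
```

```text
at [ 0.4534 -0.0342  0.0986] [-179.86    0.33   27.11] t 11.25 open 0.063
move [0.0021 0.0019 0.0386] [-0.0025  0.0058  0.002 ]
```

Request:
carry_out --moves "0.0018 0.001 0.02 -0.002 0.004 0.001 1; 0.0018 0.001 0.035 -0.002 0.004 0.001 1; 0.0018 0.001 0.037 -0.002 0.004 0.001 1; 0.0018 0.001 0.037 -0.002 0.004 0.001 1; 0.0018 0.001 0.037 -0.002 0.004 0.001 1"

```text
time_s: 11.75
ee_pos: [0.458, -0.0355, 0.065]
eef_rot: [3.138, -0.005, 0.47]
contact_force: [0.5, -0.7, -0.9]
opening: 0.0631
```

```bash
python3 -c "
from h import *
go([.4558,-.0349,.0562],27.0)"
```

```text
at [ 0.458  -0.0355  0.065 ] [179.8   -0.28  26.93] t 11.75 open 0.0631
move [-0.0017 -0.0015  0.0088] [ 0.0035 -0.0049 -0.0013]
```

Request:
carry_out --moves "0 0 0.004 0 0 0 1; 0 0 0.004 0 0 0 1; 0 0 0.004 0 0 0 1; 0 0 0.004 0 0 0 1"

```text
time_s: 12.15
ee_pos: [0.4575, -0.0353, 0.0601]
eef_rot: [3.139, -0.004, 0.47]
contact_force: [0.3, -0.4, -1.4]
opening: 0.0635
```

```bash
python3 -c "
from h import *
go([.4558,-.0349,.0562],27.0)"
```

```text
at [ 0.4575 -0.0353  0.0601] [179.85  -0.21  26.94] t 12.15 open 0.0635
move [-0.0014 -0.0011  0.0039] [ 0.0027 -0.0036 -0.001 ]
```

Request:
carry_out --moves "-0.0014 -0.0008 0.002 0.002 -0.003 -0.001 1; -0.0014 -0.0008 0.0037 0.002 -0.003 -0.001 1; -0.0014 -0.0008 0.0037 0.002 -0.003 -0.001 1; -0.0014 -0.0008 0.0037 0.002 -0.003 -0.001 1"

```text
time_s: 12.55
ee_pos: [0.4557, -0.0352, 0.0561]
eef_rot: [3.141, -0.0, 0.471]
contact_force: [-0.3, -0.9, -0.8]
opening: 0.0633
```

Request:
carry_out --moves "0 0 0 0 0 0 0.2; 0 0 0 0 0 0 0; 0 0 0 0 0 0 0; 0 0 0 0 0 0 0; 0 0 -0.02 0 0 0 0"

```text
time_s: 13.05
ee_pos: [0.4536, -0.035, 0.0744]
eef_rot: [-3.139, 0.004, 0.471]
contact_force: [-0.9, -0.9, 0.0]
opening: 0.0854
```

Request:
carry_out --moves "0 0 -0.05 0 0 0 0; 0 0 -0.095 0 0 0 0; 0 0 -0.095 0 0 0 0;0 0 -0.095 0 0 0 0;0 0 -0.095 0 0 0 0"

```text
time_s: 13.55
ee_pos: [0.4548, -0.0351, 0.1702]
eef_rot: [-3.141, 0.001, 0.471]
contact_force: [-0.8, 0.1, -0.7]
opening: 0.0856
```

```bash
python3 -c "
from h import *
im,K,M=shot('w6')
m=cv2.morphologyEx(mask(im,'yellow'),cv2.MORPH_CLOSE,np.ones((3,3)))
c=blob(m,(256,192),500)
print(rect(ray(K,M,c,.078)[:,:2]))
a=cv2.resize(im[120:290,190:330],None,fx=4,fy=3.4,interpolation=cv2.INTER_NEAREST); cv2.imwrite('pics/c6.png',a)
go([.38,.28,.17],27)
"
```

```text
[454.6 -35.7 102.   64.5  27. ]
at [ 0.4545 -0.0351  0.1698] [-1.7994e+02  1.2000e-01  2.7000e+01] t 13.6 open 0.0854
move [ 7.670e-02 -3.145e-01 -1.000e-04] [-0.001   0.0022  0.0001]
```

View pics/c6.png

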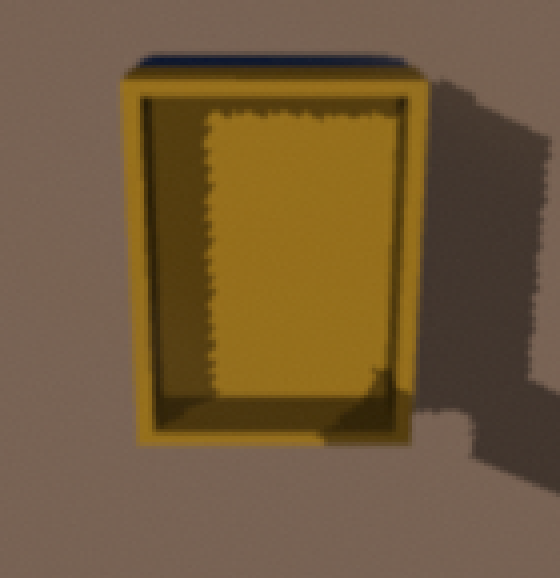

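```bash
python3 -c "
from h import *
go([.425,.324,.17],27.5)"
```

```text
at [ 0.4545 -0.0351  0.1698] [-1.7994e+02  1.2000e-01  2.7000e+01] t 13.6 open 0.0854
move [ 1.367e-01 -3.333e-01 -2.000e-04] [-0.001   0.0022 -0.0087]
```

Request:
carry_out --moves "0.137 -0.333 0 0 0.002 -0.009 0; 0.137 -0.333 0 0 0.002 -0.009 0; 0.137 -0.333 0 0 0.002 -0.009 0; 0.137 -0.333 0 0 0.002 -0.009 0; 0.137 -0.333 0 0 0.002 -0.009 0"

```text
time_s: 14.1
ee_pos: [0.4341, 0.2153, 0.1694]
eef_rot: [3.141, 0.001, 0.48]
contact_force: [1.1, -0.3, -0.1]
opening: 0.0857
```

```bash
python3 -c "
from h import *
go([.425,.324,.17],27.5)"
```

```text
at [0.4341 0.2153 0.1694] [1.7996e+02 5.0000e-02 2.7500e+01] t 14.1 open 0.0857
move [ 0.0421 -0.1006 -0.0007] [ 0.0007  0.0008 -0.    ]
```

Request:
carry_out --moves "0.042 -0.1 0 0 0 0 0; 0.042 -0.1 0 0 0 0 0; 0.042 -0.1 0 0 0 0 0; 0.042 -0.1 0 0 0 0 0; 0.042 -0.1 0 0 0 0 0"

```text
time_s: 14.6
ee_pos: [0.4486, 0.2838, 0.1701]
eef_rot: [-3.107, 0.001, 0.546]
contact_force: [0.3, 0.4, -0.6]
opening: 0.0854
```

```bash
python3 -c "
from h import *
im,K,M=shot('w7')
m=mask(im,'green')|mask(im,'red')
c=blob(m,(256,192),500)
print(rect(ray(K,M,c,.014)[:,:2]))
go([.425,.324,.17],27.5)
a=cv2.resize(im[100:290,180:330],None,fx=4,fy=3,interpolation=cv2.INTER_NEAREST); cv2.imwrite('pics/c7.png',a)
"
```

```text
[430.  326.  112.3  76.7  27.7]
at [0.4487 0.2834 0.1705] [-1.7805e+02  4.0000e-02  3.1220e+01] t 14.65 open 0.0852
move [ 0.0007 -0.0469  0.0021] [-0.034   0.0019  0.0649]
```

View pics/w7.png

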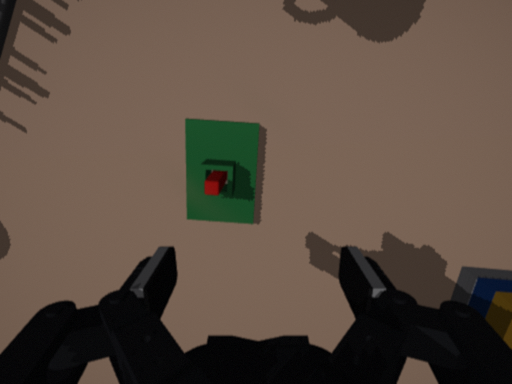

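View pics/c7.png

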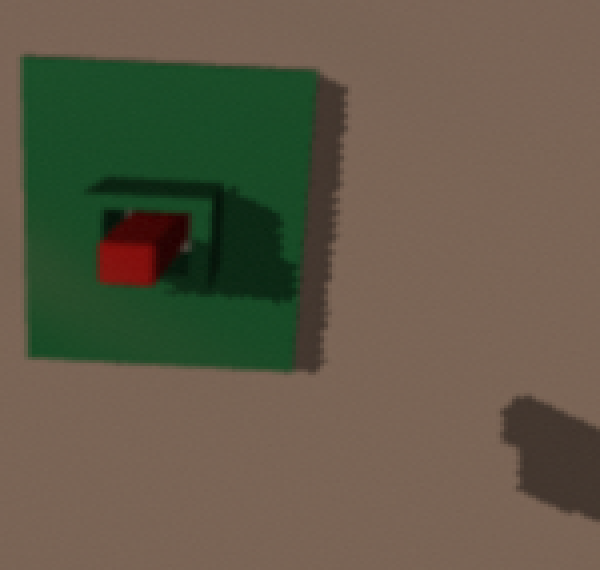

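```bash
python3 -c "
from h import *
print(r.sense()['joints'].round(3), r.sense()['tau'].round(2))"
```

```text
[ 0.544  0.335 -0.028  1.209  0.034  3.141] [  0.42 -40.47  24.51  -0.05   0.14  -0.  ]
```

```bash
python3 -c "
from h import *
go([.43,.326,.18],207.6)
go([.435,.31,.18],120)"
```

```text
at [0.4487 0.2834 0.1705] [-1.7805e+02  4.0000e-02  3.1220e+01] t 14.65 open 0.0852
move [ 0.006  -0.0464 -0.0079] [-2.800e-03 -5.230e-02 -3.078e+00]
at [0.4487 0.2834 0.1705] [-1.7805e+02  4.0000e-02  3.1220e+01] t 14.65 open 0.0852
move [ 0.002  -0.0301 -0.0085] [-0.0275 -0.0258 -1.5493]
```

Request:
carry_out --moves "0 -0.01 -0.008 -0.027 -0.026 -1.549 0; 0 -0.02 -0.008 -0.027 -0.026 -1.549 0; 0.002 -0.03 -0.008 -0.027 -0.026 -1.549 0; 0.002 -0.03 -0.008 -0.027 -0.026 -1.549 0; 0.002 -0.03 -0.008 -0.027 -0.026 -1.549 0"

```text
time_s: 15.15
ee_pos: [0.4354, 0.3098, 0.1803]
eef_rot: [-3.125, -0.008, 1.301]
contact_force: [-0.6, -0.5, -0.2]
opening: 0.0855
```

```bash
python3 -c "
from h import *
print(r.sense()['joints'].round(3))
go([.433,.32,.18],207.6)"
```

```text
[0.608 0.339 0.004 1.241 0.018 2.449]
at [0.4354 0.3098 0.1803] [-179.04   -0.45   74.52] t 15.15 open 0.0855
move [ 0.0092 -0.005   0.0005] [ 6.0000e-04 -2.3400e-02 -2.3226e+00]
```

Request:
carry_out --moves "0.009 -0.005 0 0 -0.023 -2.323 0; 0.009 -0.005 0 0 -0.023 -2.323 0; 0.009 -0.005 0 0 -0.023 -2.323 0; 0.009 -0.005 0 0 -0.023 -2.323 0; 0.009 -0.005 0 0 -0.023 -2.323 0"

```text
time_s: 15.65
ee_pos: [0.4332, 0.3195, 0.1805]
eef_rot: [-3.132, -0.01, 2.05]
contact_force: [0.4, -0.9, -0.4]
opening: 0.0855
```

```bash
python3 -c "
from h import *
go([.433,.326,.18],207.6)"
```

```text
at [0.4332 0.3195 0.1805] [-179.44   -0.6   117.45] t 15.65 open 0.0855
move [0.0059 0.0029 0.0005] [ 6.0000e-04 -1.5900e-02 -1.5733e+00]
```

Request:
carry_out --moves "0.006 0.003 0 0 -0.016 -1.573 0; 0.006 0.003 0 0 -0.016 -1.573 0; 0.006 0.003 0 0 -0.016 -1.573 0; 0.006 0.003 0 0 -0.016 -1.573 0; 0.006 0.003 0 0 -0.016 -1.573 0"

```text
time_s: 16.15
ee_pos: [0.4331, 0.3262, 0.1805]
eef_rot: [-3.139, -0.007, 2.8]
contact_force: [-0.7, 0.4, 0.0]
opening: 0.0853
```

```bash
python3 -c "
from h import *
go([.433,.327,.18],207.6)"
```

```text
at [0.4331 0.3262 0.1805] [-179.85   -0.42  160.43] t 16.15 open 0.0853
move [0.0004 0.0007 0.0005] [ 5.000e-04 -8.100e-03 -8.233e-01]
```

Request:
carry_out --moves "0 0 0 0 -0.008 -0.823 0; 0 0 0 0 -0.008 -0.823 0; 0 0 0 0 -0.008 -0.823 0; 0 0 0 0 -0.008 -0.823 0; 0 0 0 0 -0.008 -0.823 0"

```text
time_s: 16.65
ee_pos: [0.4331, 0.3261, 0.1805]
eef_rot: [3.141, -0.001, -2.733]
contact_force: [-0.2, 0.0, 0.3]
opening: 0.0856
```

Request:
carry_out --moves "0 0 0 0 0 -0.073 0; 0 0 0 0 0 -0.073 0; 0 0 0 0 0 -0.073 0"

```text
time_s: 16.95
ee_pos: [0.4331, 0.3267, 0.1805]
eef_rot: [3.141, -0.0, -2.667]
contact_force: [-0.7, 0.5, 0.1]
opening: 0.0854
```

```bash
python3 -c "
from h import *
s=r.sense(); print(s['joints'].round(3))
im,K,M=shot('w8')
g=mask(im,'green')|mask(im,'red')
c=blob(g,(256,192),500)
print('plate',rect(ray(K,M,c,.014)[:,:2]))
c=blob(mask(im,'red'),(256,192),50); print(c.min(0),c.max(0))
go([.433,.327,.18],207.6)
a=cv2.resize(im[100:290,180:330],None,fx=4,fy=3,interpolation=cv2.INTER_NEAREST); cv2.imwrite('pics/c8.png',a)
"
```

```text
[6.460e-01 3.510e-01 2.300e-02 1.243e+00 1.000e-03 1.720e-01]
plate [429.4 325.6 112.5  76.6  27.7]
[252 170] [265 192]
at [0.4332 0.327  0.1805] [ 1.7996e+02 -2.0000e-02 -1.5280e+02] t 17.0 open 0.0854
move [0.0001 0.0001 0.0005] [ 0.0008 -0.0003 -0.007 ]
```

View pics/c8.png

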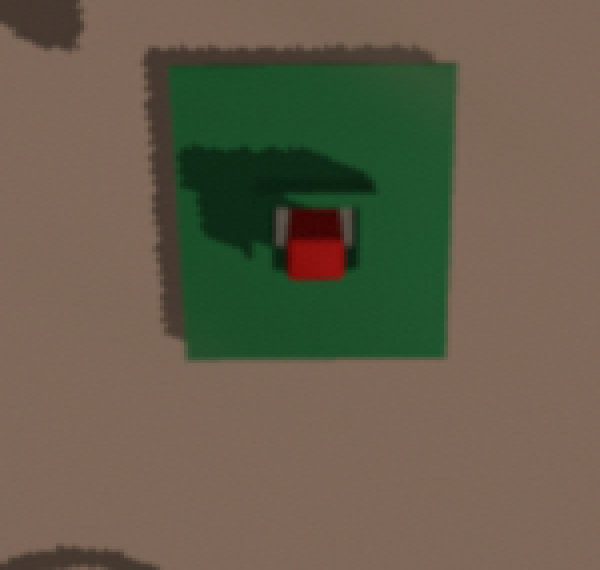

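```bash
python3 -c "
from h import *
K,M=cam('wrist',r.sense())
print(ray(K,M,[[259.1,186.5],[251.8,179.7],[266.5,179.7],[251.8,193.3]],.068))
go([.430,.3258,.09],207.5)
"
```

```text
[[0.4296021  0.32701751 0.068     ]
 [0.42683041 0.31789578 0.068     ]
 [0.4205452  0.33014375 0.068     ]
 [0.4387552  0.32392769 0.068     ]]
at [0.4332 0.327  0.1805] [ 1.7996e+02 -2.0000e-02 -1.5280e+02] t 17.0 open 0.0854
move [0.0033 0.0003 0.0905] [ 0.0008 -0.0003 -0.0052]
```

Request:
carry_out --moves "0.003 0 0.04 0 0 -0.005 0; 0.003 0 0.08 0 0 -0.005 0; 0.003 0 0.1 0 0 -0.005 0; 0.003 0 0.1 0 0 -0.005 0; 0.003 0 0.1 0 0 -0.005 0"

```text
time_s: 17.5
ee_pos: [0.4306, 0.3264, 0.0807]
eef_rot: [3.141, -0.0, -2.66]
contact_force: [-0.0, 0.1, 0.9]
opening: 0.0855
```

```bash
python3 -c "
from h import *
go([.4297,.3265,.046],207.6)
"
```

```text
at [0.4306 0.3264 0.0807] [ 1.7995e+02 -2.0000e-02 -1.5241e+02] t 17.5 open 0.0855
move [0.0007 0.0005 0.0347] [ 0.0008 -0.0004 -0.0002]
```

Request:
carry_out --moves "0.0007 0.0005 0.02 0 0 0 0; 0.0007 0.0005 0.0345 0 0 0 0; 0.0007 0.0005 0.0345 0 0 0 0; 0.0007 0.0005 0.0345 0 0 0 0.4; 0.0007 0.0005 0.0345 0 0 0 0.6" --squeeze 40

```text
time_s: 18.0
ee_pos: [0.4308, 0.3275, 0.0477]
eef_rot: [3.14, 0.003, -2.659]
contact_force: [0.0, 1.0, 0.3]
opening: 0.0591
```

Request:
carry_out --moves "0 0 0 0 0 0 0.7; 0 0 0 0 0 0 0.8; 0 0 0 0 0 0 1; 0 0 0 0 0 0 1; 0 0 0 0 0 0 1"

```text
time_s: 18.5
ee_pos: [0.4299, 0.3265, 0.0464]
eef_rot: [3.141, 0.001, -2.66]
contact_force: [0.1, -2.1, 3.4]
opening: 0.0131
```

```bash
python3 -c "
from h import *
s=r.sense(); print(s['joints'].round(3),s['contact_force'])
im,K,M=shot('w9')
go([.4297,.3265,.046],207.6)
"
```

```text
[ 0.649  0.468 -0.179  0.923  0.     0.167] [ 0.0974807  -2.07582264  3.43733751]
at [0.4299 0.3265 0.0464] [ 1.7997e+02  3.0000e-02 -1.5238e+02] t 18.55 open 0.0131
move [0.0002 0.0001 0.0004] [0.0005 0.0006 0.0003]
```

View pics/w9.png

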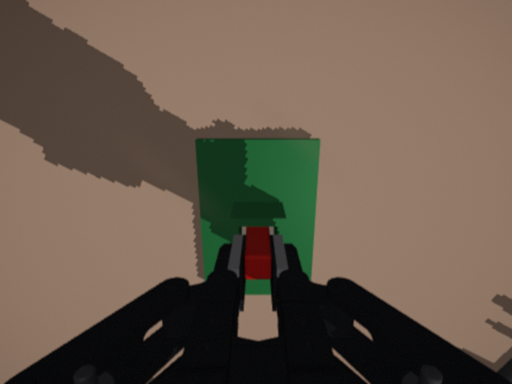

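```bash
python3 -c "
from h import *
im=cv2.imread('pics/w9.png')
print([(y,im[y,257].tolist()) for y in range(225,285)])
K,_=cam('wrist',r.sense()); M=r.get_calibration('wrist')['mount']
print(ray(K,M,[[257,256],[257,278]],-.0216))
c=blob(mask(im,'green')|mask(im,'red'),(257,210),500); q=cv2.approxPolyDP(c,6,True)[:,0]; print(q)
print(ray(K,M,[[196,139],[320,139]],.0464-.014))
"
```

```text
[(225, [26, 49, 22]), (226, [18, 39, 47]), (227, [9, 17, 70]), (228, [8, 9, 77]), (229, [6, 8, 74]), (230, [7, 11, 76]), (231, [7, 10, 74]), (232, [7, 11, 75]), (233, [9, 13, 76]), (234, [7, 11, 76]), (235, [9, 11, 76]), (236, [7, 10, 76]), (237, [6, 9, 75]), (238, [7, 10, 75]), (239, [6, 10, 74]), (240, [6, 10, 75]), (241, [8, 11, 76]), (242, [9, 12, 76]), (243, [7, 10, 76]), (244, [9, 11, 77]), (245, [8, 10, 76]), (246, [10, 12, 77]), (247, [8, 11, 75]), (248, [7, 10, 76]), (249, [9, 12, 77]), (250, [7, 10, 75]), (251, [7, 10, 76]), (252, [7, 8, 75]), (253, [9, 9, 77]), (254, [7, 8, 79]), (255, [9, 11, 88]), (256, [13, 15, 99]), (257, [13, 15, 102]), (258, [11, 12, 99]), (259, [8, 9, 94]), (260, [6, 8, 91]), (261, [8, 10, 92]), (262, [10, 12, 93]), (263, [9, 9, 91]), (264, [9, 11, 92]), (265, [6, 8, 91]), (266, [9, 10, 92]), (267, [8, 10, 91]), (268, [9, 10, 91]), (269, [7, 8, 90]), (270, [8, 8, 90]), (271, [7, 11, 90]), (272, [9, 11, 91]), (273, [7, 8, 90]), (274, [8, 10, 90]), (275, [8, 9, 89]), (276, [8, 10, 89]), (277, [4, 7, 84]), (278, [15, 25, 73]), (279, [32, 61, 52]), (280, [47, 89, 34]), (281, [50, 94, 30]), (282, [48, 92, 30]), (283, [49, 92, 31]), (284, [48, 92, 31])]
[[ 0.00707062 -0.00026827 -0.0216    ]
 [-0.00535271 -0.00027837 -0.0216    ]]
[[197 139]
 [205 280]
 [242 225]
 [273 225]
 [296 249]
 [309 281]
 [319 140]]
[[ 0.05690953 -0.03776782  0.0324    ]
 [ 0.05688381  0.03843357  0.0324    ]]
```

Request:
carry_out --moves "0 0 -0.02 0 0 0 1; 0 0 -0.05 0 0 0 1; 0 0 -0.09 0 0 0 1; 0 0 -0.12 0 0 0 1; 0 0 -0.12 0 0 0 1"

```text
time_s: 19.05
ee_pos: [0.4317, 0.3285, 0.1702]
eef_rot: [3.139, 0.008, -2.659]
contact_force: [-0.4, -0.5, -2.2]
opening: 0.0131
```

```bash
python3 -c "
from h import *
im,K,M=shot('w10')
go([.4545,-.0357,.17],207)
"
```

```text
at [0.4305 0.3275 0.1674] [ 179.89    0.22 -152.36] t 19.1 open 0.0129
move [ 0.1472 -0.3328 -0.0038] [0.002  0.0037 0.0112]
```

View pics/w10.png

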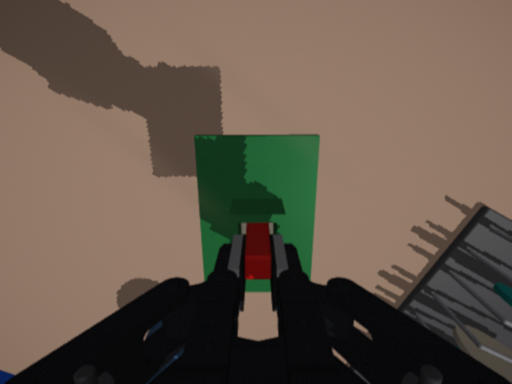

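```bash
python3 -c "
from h import *
for n in ('w9','w10'):
    im=cv2.imread(f'pics/{n}.png'); m=mask(im,'green')
    for y in (136,142,150,250,285):
        x=np.where(m[y,150:360])[0]; print(n,y,x.min()+150 if len(x) else None,x.max()+150 if len(x) else None)
    col=[int(np.where(m[100:200,x])[0].min()+100) for x in (205,230,257,285,310)]; print(col)
    print([ (y,im[y,257,2]) for y in range(222,232)],[ (y,int(im[y,257,2]),int(im[y,257,1])) for y in range(246,296,2)])
"
```

```text
w9 136 None None
w9 142 196 319
w9 150 196 318
w9 250 203 312
w9 285 244 271
[139, 139, 139, 139, 140]
[(222, np.uint8(17)), (223, np.uint8(17)), (224, np.uint8(17)), (225, np.uint8(22)), (226, np.uint8(47)), (227, np.uint8(70)), (228, np.uint8(77)), (229, np.uint8(74)), (230, np.uint8(76)), (231, np.uint8(74))] [(246, 77, 12), (248, 76, 10), (250, 75, 10), (252, 75, 8), (254, 79, 8), (256, 99, 15), (258, 99, 12), (260, 91, 8), (262, 93, 12), (264, 92, 11), (266, 92, 10), (268, 91, 10), (270, 90, 8), (272, 91, 11), (274, 90, 10), (276, 89, 10), (278, 73, 25), (280, 34, 89), (282, 30, 92), (284, 31, 92), (286, 31, 91), (288, 30, 92), (290, 30, 92), (292, 29, 92), (294, 79, 102)]
w10 136 194 318
w10 142 195 318
w10 150 195 317
w10 250 203 311
w10 285 244 271
[135, 136, 135, 135, 135]
[(222, np.uint8(42)), (223, np.uint8(64)), (224, np.uint8(75)), (225, np.uint8(76)), (226, np.uint8(76)), (227, np.uint8(77)), (228, np.uint8(75)), (229, np.uint8(76)), (230, np.uint8(76)), (231, np.uint8(76))] [(246, 77, 11), (248, 76, 9), (250, 77, 13), (252, 77, 11), (254, 80, 9), (256, 99, 13), (258, 100, 14), (260, 93, 10), (262, 91, 8), (264, 91, 8), (266, 93, 12), (268, 91, 9), (270, 91, 9), (272, 90, 7), (274, 91, 10), (276, 89, 8), (278, 74, 25), (280, 35, 87), (282, 31, 94), (284, 29, 91), (286, 30, 91), (288, 30, 92), (290, 35, 94), (292, 113, 112), (294, 151, 125)]
```

Request:
carry_out --moves "0.03 -0.05 0 0 0.003 0.011 1; 0.05 -0.09 0 0 0.003 0.011 1; 0.07 -0.13 0 0 0.003 0.011 1; 0.09 -0.17 0 0 0.003 0.011 1; 0.1 -0.21 0 0 0.003 0.011 1"

```text
time_s: 19.6
ee_pos: [0.4353, 0.0919, 0.1632]
eef_rot: [3.139, -0.009, -2.67]
contact_force: [1.7, 0.6, -2.9]
opening: 0.0129
```

```bash
python3 -c "
from h import *
go([.4553,-.0355,.17],207)
"
```

```text
at [0.4353 0.0919 0.1632] [ 179.85   -0.51 -152.98] t 19.6 open 0.0129
move [ 0.0401 -0.1225 -0.0067] [ 0.0026 -0.0089  0.0003]
```

Request:
carry_out --moves "0.015 -0.04 -0.006 0 -0.003 0 1; 0.03 -0.08 -0.006 0 -0.003 0 1; 0.037 -0.11 -0.006 0 -0.003 0 1; 0.04 -0.122 -0.006 0 -0.003 0 1; 0.04 -0.122 -0.006 0 -0.003 0 1"

```text
time_s: 20.1
ee_pos: [0.4572, -0.0338, 0.1699]
eef_rot: [3.139, -0.003, -2.673]
contact_force: [0.1, 0.3, -2.5]
opening: 0.0129
```

```bash
python3 -c "
from h import *
go([.4553,-.0355,.13],207)
"
```

```text
at [ 0.4572 -0.0338  0.1699] [ 179.82   -0.18 -153.17] t 20.1 open 0.0129
move [ 0.0023 -0.0008  0.0399] [ 0.0031 -0.0031 -0.003 ]
```

Request:
carry_out --moves "0.002 0 0.015 0 -0.002 0 1; 0.002 0 0.03 0 -0.002 0 1; 0.002 0 0.036 0 -0.002 0 1; 0.002 0 0.036 0 -0.002 0 1; 0.002 0 0.036 0 -0.002 0 1"

```text
time_s: 20.6
ee_pos: [0.4563, -0.0329, 0.1358]
eef_rot: [3.14, 0.002, -2.669]
contact_force: [-0.2, 0.4, -1.7]
opening: 0.0128
```

```bash
python3 -c "
from h import *
im,K,M=shot('w11'); im2,_,_=shot('s11','scene'); K,M=cam('scene'); u,v=proj(K,M,[.453,-.036,.1])[0].astype(int)
b=cv2.resize(im2[v-50:v+50,u-50:u+50],None,fx=6,fy=6,interpolation=cv2.INTER_CUBIC)
cv2.imwrite('pics/c11.png',b)
go([.4553,-.0355,.118],207)
m=mask(im,'green'); print([int(np.where(m[100:200,x])[0].min()+100) for x in (205,230,257,285,310)])
"
```

```text
at [ 0.4569 -0.0332  0.1364] [ 1.7998e+02  1.7000e-01 -1.5295e+02] t 20.7 open 0.0127
move [ 0.0025 -0.0013  0.0184] [0.0004 0.0029 0.0008]
[135, 135, 135, 135, 136]
```

View pics/c11.png

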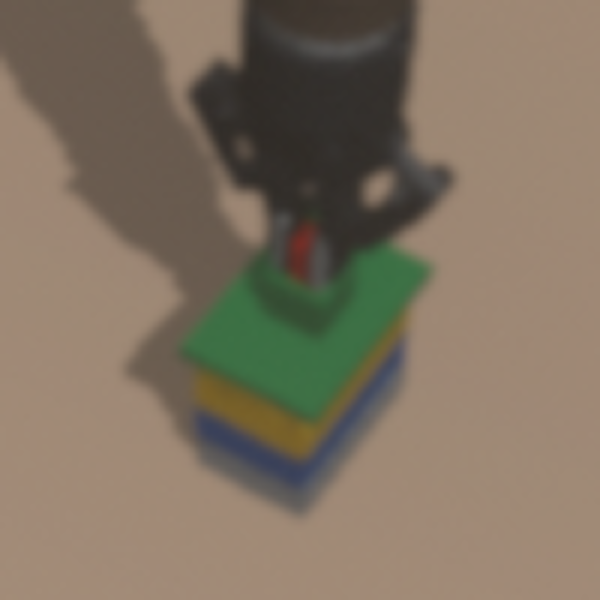

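View pics/w11.png

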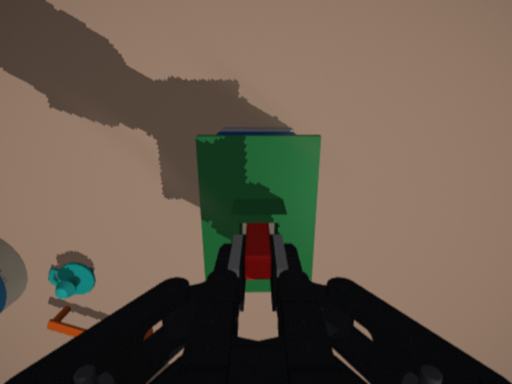

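Request:
carry_out --moves "0.0025 -0.001 0.004 0 0.002 0 1; 0.0025 -0.001 0.008 0 0.002 0 1; 0.0025 -0.001 0.01 0 0.002 0 1; 0.0025 -0.001 0.01 0 0.002 0 1; 0.0025 -0.001 0.01 0 0.002 0 1"

```text
time_s: 21.2
ee_pos: [0.4546, -0.0357, 0.1257]
eef_rot: [3.141, -0.0, -2.671]
contact_force: [0.4, -0.5, -2.4]
opening: 0.0129
```

```bash
python3 -c "
from h import *
go([.4553,-.0355,.117],207)
"
```

```text
at [ 0.4546 -0.0357  0.1257] [ 1.7994e+02 -2.0000e-02 -1.5301e+02] t 21.2 open 0.0129
move [-0.0008 -0.0001  0.0087] [ 0.001  -0.0003 -0.0002]
```

Request:
carry_out --moves "-0.0006 0 0.002 0.001 0 0 1; -0.0006 0 0.004 0.001 0 0 1; -0.0006 0 0.005 0.001 0 0 1; -0.0006 0 0.005 0.001 0 0 1"

```text
time_s: 21.6
ee_pos: [0.4549, -0.0354, 0.1205]
eef_rot: [3.141, -0.001, -2.67]
contact_force: [-0.1, -0.8, -1.7]
opening: 0.0128
```

Request:
carry_out --moves "0 0 0.001 0 0 0 1; 0 0 0.0022 0 0 0 1; 0 0 0.0022 0 0 0 1; 0 0 0.0022 0 0 0 1"

```text
time_s: 22.0
ee_pos: [0.4551, -0.0354, 0.1185]
eef_rot: [-3.142, -0.0, -2.67]
contact_force: [-0.3, 0.4, -1.7]
opening: 0.0125
```

Request:
carry_out --moves "0 0 0.0005 0 0 0 1; 0 0 0.0005 0 0 0 0.8; 0 0 0.0005 0 0 0 0.6; 0 0 0.0005 0 0 0 0.3; 0 0 0.0005 0 0 0 0"

```text
time_s: 22.5
ee_pos: [0.4553, -0.0354, 0.1182]
eef_rot: [-3.141, 0.0, -2.67]
contact_force: [0.1, -0.4, 0.5]
opening: 0.0602
```

Request:
carry_out --moves "0 0 -0.005 0 0 0 0; 0 0 -0.04 0 0 0 0; 0 0 -0.08 0 0 0 0;0 0 -0.08 0 0 0 0;0 0 -0.08 0 0 0 0"

```text
time_s: 23.0
ee_pos: [0.4561, -0.0355, 0.1994]
eef_rot: [-3.14, 0.003, -2.67]
contact_force: [-0.3, 0.1, -0.5]
opening: 0.0853
```

```bash
python3 -c "
from h import *
im,K,M=shot('w12')
c=blob(mask(im,'green')|mask(im,'red'),(256,192),500)
print('plate',rect(ray(K,M,c,.086)[:,:2]))
go([.455,-.0355,.2],207)
a=cv2.resize(im[90:290,180:330],None,fx=4,fy=2.95,interpolation=cv2.INTER_NEAREST); cv2.imwrite('pics/c12.png',a)
im2,_,_=shot('s12','scene'); K,M=cam('scene'); u,v=proj(K,M,[.453,-.036,.1])[0].astype(int)
b=cv2.resize(im2[v-40:v+60,u-50:u+50],None,fx=6,fy=6,interpolation=cv2.INTER_CUBIC)
cv2.imwrite('pics/d12.png',b)
"
```

```text
plate [452.3 -36.6 112.7  76.5  27.1]
at [ 0.4551 -0.0354  0.1981] [-1.7998e+02  1.0000e-02 -1.5300e+02] t 23.05 open 0.0855
move [ 0.0001 -0.0001 -0.0019] [-0.0004  0.0002  0.    ]
```

View pics/c12.png

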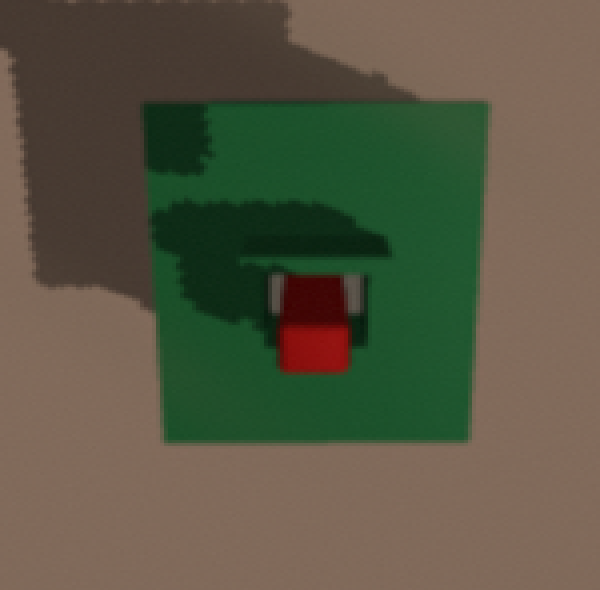

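View pics/d12.png

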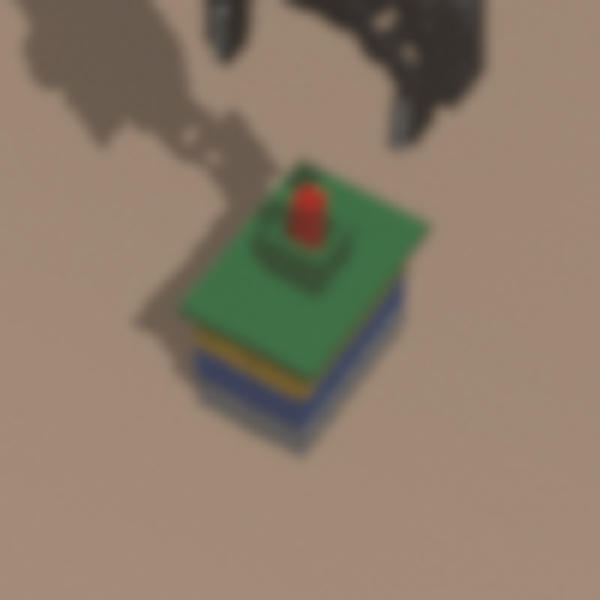

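```bash
python3 -c "
from h import *
K,M=cam('wrist',r.sense())
print(ray(K,M,[[258.6,208.1]],.140))
go([.4525,-.0363,.14],207)
"
```

```text
[[ 0.45209312 -0.03553785  0.14      ]]
at [ 0.4545 -0.0353  0.1974] [ 1.7997e+02 -8.0000e-02 -1.5300e+02] t 23.1 open 0.0851
move [0.0021 0.     0.0574] [ 0.0006 -0.0014  0.0001]
```

Request:
carry_out --moves "0.002 0.0003 0.02 0 0 0 0; 0.002 0.0003 0.05 0 0 0 0; 0.002 0.0003 0.08 0 0 0 0; 0.002 0.0003 0.09 0 0 0 0; 0.002 0.0003 0.09 0 0 0 0"

```text
time_s: 23.6
ee_pos: [0.451, -0.0359, 0.1059]
eef_rot: [3.139, -0.005, -2.67]
contact_force: [0.4, 0.0, -0.0]
opening: 0.085
```

```bash
python3 -c "
from h import *
go([.4528,-.0363,.091],207)
"
```

```text
at [ 0.451  -0.0359  0.1059] [ 179.83   -0.3  -153.  ] t 23.6 open 0.085
move [-0.0015 -0.0012  0.0149] [ 0.003  -0.0053 -0.    ]
```

Request:
carry_out --moves "-0.001 -0.0005 0.008 0.001 -0.002 0 0; -0.001 -0.0005 0.014 0.001 -0.002 0 0; -0.001 -0.0005 0.014 0.001 -0.002 0 0; -0.001 -0.0005 0.014 0.001 -0.002 0 0; -0.001 -0.0005 0.014 0.001 -0.002 0 0"

```text
time_s: 24.1
ee_pos: [0.4548, -0.0361, 0.0946]
eef_rot: [-3.14, 0.003, -2.67]
contact_force: [-1.0, 0.2, -0.1]
opening: 0.0855
```

```bash
python3 -c "
from h import *
im,K,M=shot('w13')
go([.4525,-.0363,.091],207)
"
```

```text
at [ 0.4547 -0.0361  0.0945] [-1.7991e+02  1.5000e-01 -1.5300e+02] t 24.15 open 0.0857
move [0.0021 0.0008 0.0035] [-0.0016  0.0027  0.    ]
```

View pics/w13.png

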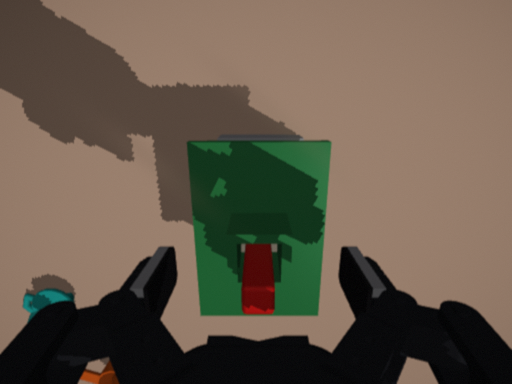

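Request:
carry_out --moves "0.0015 0.0008 0.003 -0.001 0.002 0 0; 0.0015 0.0008 0.003 -0.001 0.002 0 0; 0.0015 0.0008 0.003 -0.001 0.002 0 0.3; 0.0015 0.0008 0.003 -0.001 0.002 0 0.4; 0.0015 0.0008 0.003 -0.001 0.002 0 0.5" --squeeze 30

```text
time_s: 24.65
ee_pos: [0.4527, -0.036, 0.0911]
eef_rot: [-3.141, -0.0, -2.67]
contact_force: [-1.1, -0.7, 0.3]
opening: 0.0437
```

Request:
carry_out --moves "0 0 0 0 0 0 0.6; 0 0 0 0 0 0 0.8; 0 0 0 0 0 0 0.8; 0 0 0 0 0 0 0.8"

```text
time_s: 25.05
ee_pos: [0.4529, -0.0361, 0.0912]
eef_rot: [-3.141, 0.0, -2.67]
contact_force: [0.5, -0.3, 1.4]
opening: 0.0312
```

```bash
python3 -c "
from h import *
im,K,M=shot('w14')
go([.4525,-.0363,.091],207); s=r.sense(); print(s['contact_force'],s['wrist_torque'])
"
```

```text
at [ 0.4529 -0.0361  0.0912] [-1.7997e+02  1.0000e-02 -1.5300e+02] t 25.1 open 0.0313
move [ 0.0004 -0.      0.0002] [-0.0005  0.0002 -0.    ]
[ 1.0246216  -0.50809507  1.04791858] [-0.04767026 -0.05332636 -0.03708844]
```

View pics/w14.png

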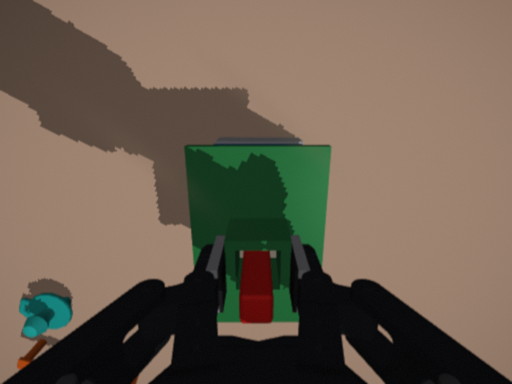

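Request:
carry_out --moves "0 0 -0.003 0 0 0 0.8; 0 0 -0.008 0 0 0 0.8; 0 0 -0.014 0 0 0 0.8; 0 0 -0.02 0 0 0 0.8; 0 0 -0.02 0 0 0 0.8"

```text
time_s: 25.6
ee_pos: [0.4535, -0.0361, 0.1122]
eef_rot: [-3.14, 0.002, -2.67]
contact_force: [0.7, 0.4, -0.5]
opening: 0.0314
```

```bash
python3 -c "
from h import *
go([.4529,-.0361,.112],207); s=r.sense(); print(s['contact_force'])
im2,_,_=shot('s15','scene'); K,M=cam('scene'); u,v=proj(K,M,[.453,-.036,.1])[0].astype(int)
b=cv2.resize(im2[v-40:v+60,u-50:u+50],None,fx=6,fy=6,interpolation=cv2.INTER_CUBIC)
cv2.imwrite('pics/d15.png',b)
"
```

```text
at [ 0.4535 -0.0361  0.1122] [-1.7993e+02  9.0000e-02 -1.5299e+02] t 25.6 open 0.0314
move [0.0006 0.0002 0.0002] [-0.0013  0.0017  0.0001]
[ 0.71494869  0.44255023 -0.52799036]
```

View pics/d15.png

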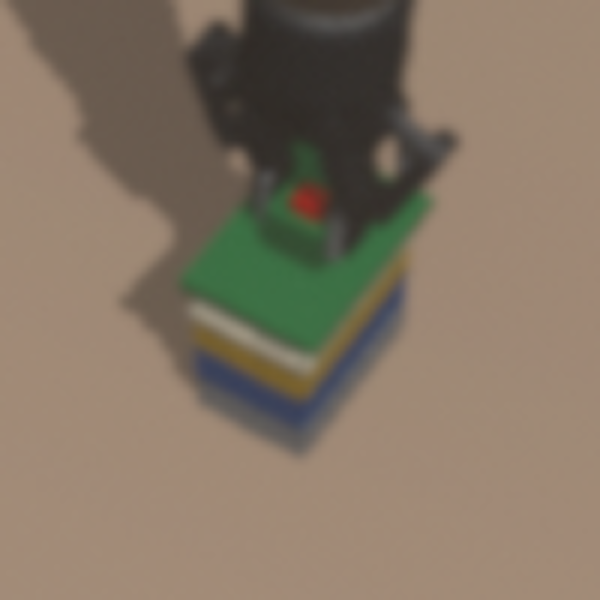

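The cover rises alone and the cream lid stays seated. I'll keep lifting straight up.

Request:
carry_out --moves "0 0 -0.015 0 0 0 0.8; 0 0 -0.03 0 0 0 0.8; 0 0 -0.045 0 0 0 0.8; 0 0 -0.06 0 0 0 0.8; 0 0 -0.07 0 0 0 0.8"

```text
time_s: 26.15
ee_pos: [0.4529, -0.036, 0.1819]
eef_rot: [-3.141, 0.001, -2.67]
contact_force: [0.3, 0.5, -1.4]
opening: 0.0314
```

Request:
carry_out --moves "0 0 -0.01 0 0 0 0.8; 0 0 -0.025 0 0 0 0.8; 0 0 -0.04 0 0 0 0.8; 0 0 -0.045 0 0 0 0.8; 0 0 -0.045 0 0 0 0.8"

```text
time_s: 26.65
ee_pos: [0.453, -0.036, 0.2265]
eef_rot: [-3.141, 0.001, -2.67]
contact_force: [-0.1, -0.3, -1.7]
opening: 0.0314
```

Request:
carry_out --moves "0 0 0 0 0 0 0.8; 0 0 0 0 0 0 0.8; 0 0 0 0 0 0 0.8; 0 0 0 0 0 0 0.8; 0 0 0 0 0 0 0.8"

```text
time_s: 27.15
ee_pos: [0.4525, -0.036, 0.2258]
eef_rot: [3.141, -0.001, -2.67]
contact_force: [0.2, -0.1, -1.1]
opening: 0.0312
```

```bash
python3 -c "
from h import *
go([.4529,-.0361,.225],207); s=r.sense(); print(s['contact_force'],abs(s['qd']).max())
im2,_,_=shot('s16','scene'); K,M=cam('scene'); u,v=proj(K,M,[.453,-.036,.1])[0].astype(int)
b=cv2.resize(im2[v-50:v+50,u-50:u+50],None,fx=6,fy=6,interpolation=cv2.INTER_CUBIC)
im3,K,M=shot('w16')
cv2.imwrite('pics/d16.png',b)
t,_,_=shot('t16','top')
"
```

```text
at [ 0.4525 -0.036   0.2258] [ 1.7999e+02 -4.0000e-02 -1.5300e+02] t 27.15 open 0.0312
move [-0.0003 -0.0003  0.0008] [ 0.0002 -0.0007  0.    ]
[ 0.20300567 -0.13902474 -1.10454634] 0.0036550564538693014
```

View pics/d16.png

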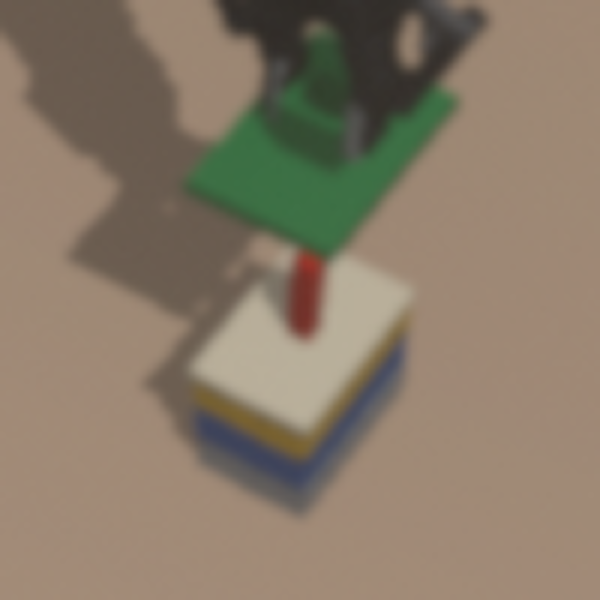

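View pics/w16.png

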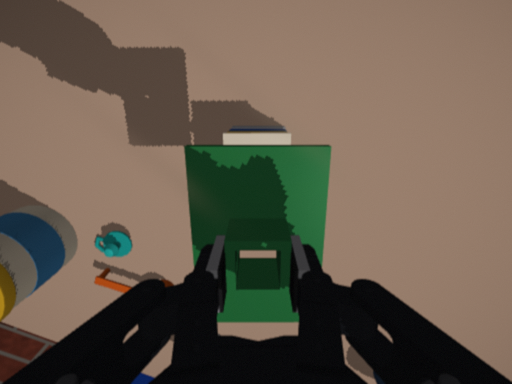

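View pics/t16.png

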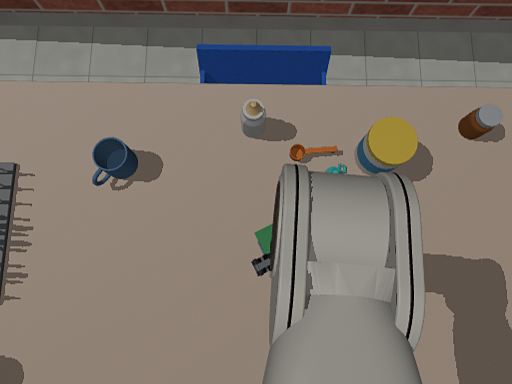

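The cover's lower edge is at about 0.214 m, well above the knob top at 0.140 m. It is level and held still. The lid is seated, the pile looks square and the bystanders haven't moved, so I'm handing in.

```bash
python3 -c "
from bench import r
print(r.hand_in())"
```

```text
the job is handed in; nothing more can be done
None
```

The tin is built and handed in at about 27 s of the 72 s allowed; no verdict came back. I stacked the blue tray on the base and the yellow on the blue. I then carried both lids by the knob onto the yellow tray, let go, and lifted the green cover off alone by its collar.

- **Cover:** it is held at about 31 mm finger opening (the collar is 32 mm) and level. Its lower edge is at about 0.214 m, against a knob top of 0.140 m.
- **Pile:** the pictures show the cream lid flat and seated and the pile square. Blue on base is about 1–2 mm off along the length, and yellow on blue is under 1 mm off.
- **Lid on yellow tray:** it is about 2–3 mm off at most.
- **Base and bystanders:** I commanded no contact with either. The last pictures show the mug, bottle, scoop and canister where they began. The arm partly hid the pacifier and the pile in the last top view; I saw those in the other cameras.

**What disagreed or failed:**
- **Camera readings:** the top camera read positions about 5 mm short in x compared with the wrist camera, and views from opposite sides differed by about 2 mm. I worked from the wrist camera.
- **Wrist joint limit:** my first approach to the lids ran into the last joint's limit, so I turned the gripper half a turn before gripping.
- **Cover shift:** the cover moved about 2 mm within its play when the lids were first lifted, with no effect on seating.

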